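# Swing the loaded tote half round and stack the empty tote on it, interlocked

### The arm

A 6-joint arm with a two-finger parallel gripper is mounted at the origin on a cart in front of the work surface, level with it; the furniture and walls round the work are solid. World frame = base frame: x ahead of the robot, y to its left, z up, the work surface at z = 0. Lengths are in mm, angles in rad, forces in N, time in s.
With the tool pointing down it reaches from about 275 to 750 mm from the base axis. Payload 10.2 kg.
Tool frame: the origin (TCP) lies midway between the tips of the shut fingers; the grasp point (between the pads) lies 19 mm behind it; y points along the fingers, z is the direction in which the jaws open and shut, and the axes are right-handed (so a half turn about y gives the same grasp; the last joint's range is limited). The gripper opens to 85 mm and grips with 20 to 120 N. Pads are 22 mm wide; open, the fingers measure 114 mm over their backs; the gripper's body (76 mm by 85 mm) begins 54 mm behind the grasp point. The pads swing forward as they close: fully open they stand 13 mm farther back than shut.
Start: joints at [-1.432, 0.313, 1.498, -0, 1.331, -0.223], TCP at [185.816, -491.023, 231.294] pointing down, gripper open.
Joint ranges: [-2.94, 2.94], [-0.97, 2.17], [0.19, 2.56], [-1.23, 4.37], [0.02, 3.11], [-2.88, 2.88]. Speed limits (rad/s): [2.39, 2.39, 3.01, 3.14, 3.14, 3.14].

### API

Orientations are given as a unit quaternion [w, x, y, z].
In Python, from rig import ctrl gives the robot as it stands.
- The arm moves only by the shell command python3 -m inch 'ROWS' [OPENING] [FORCE]. ROWS is JSON, one flat list of numbers, 6 for each row, row after row: the shift along the tool's x, y, z in cm, then the turn, a rotation vector about the tool's x, y, z in rad. A call has 1 to 8 rows; each row is the pose to reach, as a shift and turn from the pose commanded when the call began, along the tool's axes at that moment; what a row does not reach only later rows make up. A row lasts 1/12 s, in which the tool goes at most 41.7 mm and 7.16 degrees, less where a joint would pass 70% of its speed; a pose out of reach is approached as far as the arm can. A call with a gripper value outside its range is refused whole. OPENING is the gripper command: -1 is fully open, 1 is shut, values between are in proportion, set as the call begins (- or left out, the last holds). The fingers move at their own pace and stop on an object; FORCE is the grip in N (left out, the last holds). Time passes only in rows, so rows that repeat a pose let the fingers close. It gives the time, the measured TCP pose, the force and the opening at its end, in the units of the state.
- ctrl.sense(): the state, without advancing time (a new reading comes with each control period).
- ctrl.capture(name): name is "scene" or "top"; returns the picture (400x640x3 uint8, red, green, blue); there is no depth.
- ctrl.get_calibration(name): a dict with "fx", "fy", "cx", "cy" (pixels), "world_to_cam" (4x4, takes a point from world to camera coordinates). Camera axes: x right, y down, z forward; pixel columns grow to the right and rows downward; lengths in mm; the calibration is good to about 2 mm. A picture is of the moment at which its call begins. get_calibration takes no time and is no camera call.
- ctrl.finish_job(): hands the job in, once; it reports no verdict.
Trained networks look in the newest picture that a camera, given by its name, has taken for a name from the list of things; names that differ only in an ending like _2 or _b are one class to them, and where a whole thing is asked for, a point or a joint stands for the part that bears it (a point fixed in the world has none). Each returns a list of dicts, best first, with "score" (0 to 1); they miss things now and then, are a little off and sometimes report something else, mostly with a low value. They report only what shows in the picture. A call takes as long as a camera call.
- ctrl.search_frame(thing, camera): "uv" ([column, row] in pixels, amid what is visible of it).
The state is a dict: "time_s": time; "joints": joint angles; "dq": joint speeds; "tau": joint torques, N m; "eef_pos": TCP position; "ee_rot": TCP orientation; "force": force on the tool from outside, world axes, zero at the start; "wrist_torque": the same for the moment, N m; "grip_width": opening from 0.0 (shut) to 1.0 (fully open).
Only numpy, scipy, OpenCV 4.12 (cv2) and the standard library are available. Lean on these libraries where they do the work, as an engineer would, in place of code of your own. Each camera call takes 0.05 s, during which the arm holds its last target.

### The job

Both totes have their dipped fronts roughly toward you, so stacked like this the empty one would sink in and crush the kit in the other. Swing the loaded tote half round on the bench, sliding it without lifting or tipping it, then gently stack the empty tote squarely on it so that they interlock, standing on the ledges clear of the parts, with the empty tote's dipped front facing you for picking. Keep the parts in the tote, leave the tools and bottles around them where they are, and let go.

Things in the scene. Friction and masses are not known exactly. Their poses are not given: they have to be found in the camera images.
- loaded_center (a point): (mm in all entries) Centre, 39 above the underside, of the stack-and-nest tote that holds the parts: plain dark grey plastic, 190 long (x) x 138 wide (y) over the rim, 78 high, base 162x110. Axes: -x to its dipped front, z up. 0.24 to 0.4 kg plus 0.25 kg of parts; only friction holds it on the bench (2 to 6 N slides it). At the start its front points within 35 degrees of -x.
- loaded_front (a point): Middle of its front end, 90 along its -x from the centre, 36 above the underside: the wall there has a 68 wide dip for picking, down to 42 high, with a card holder below. The rear end (+x) is full height.
- loaded_rim_left (a point): Its +y side rim, at 16 along +x, 64 along +y, 72 above the underside, amid the free stretch between the pillars. The rolled rim runs right round the top except at the dip: 9 thick, 12 tall (66 to 78 high), flush inside, standing out 6 outside; walls 3 thick, leaning out 1 in 10. Pinch it, or fork or hook it with the fingers.
- loaded_rim_right (a point): Its -y side rim, likewise: 16 along +x, 64 along -y, 72 above the underside.
- loaded_ledge (a point): Top of one of its four hollow inner pillars (at x = +54 and -22 inside each side wall, 32 wide at the foot, 20 at the top, inner faces 40 to 47 from the middle plane). They end in ledges 63 above the underside, 15 below the rim; under each, the base is notched from outside. This point: x 54, y 52, 63 up.
- empty_center (a point): Centre (39 above the underside) of the second, identical tote, empty, 0.2 to 0.29 kg. Axes as the first. At the start it stands on the bench, front within 65 degrees of -x; which tote is on the left varies. Set on the other the same way round it sinks in (nests, 40 above it); turned half round, its base drops 15 into the mouth (3 play all round) and stands on the ledges, 63 above it.
- empty_front (a point): Middle of its dipped front end, 90 along its -x from the centre, 36 above the underside.
- empty_rim_left (a point): Its +y side rim, as on the other tote: 16 along +x, 64 along +y, 72 above the underside.
- empty_rim_right (a point): Its -y side rim: 16 along +x, 64 along -y, 72 above the underside.
- bench_back (a point): A fixed point at bench level at the back of the bench, beyond the totes, at the foot of the beige test box; its axes are the world's: x straight away from the robot across the bench, y to the left. Power tools hang over the back right of the bench (x 0.65, y -0.14 to -0.54, from some 0.3 m up): keep the wrist clear of them.
- carton_center (a point): Plain brown cardboard carton, 60x100x50, lying lengthways along the loaded tote, loose, in its front two thirds; its centre, half-way up. The tote's inner floor is 4 above its underside, so the carton's top is 54 up: 9 under the ledges. Between it and each side rim are about 30 for a finger.
- relay_a_center (a point): Blue relay, 34x24x32, loose in the rear part of the loaded tote; its centre.
- relay_b_center (a point): The other blue relay, 34x24x32, loose in the rear part of the loaded tote; its centre.
- red_bottle: Bystander: small red dispensing bottle with a white nozzle, 35x34x110, standing. Origin at the middle of its underside.
- cleaner: Bystander: white squeeze bottle with a blue label and spout, 56x55x170, standing. Origin at the middle of its underside.
- tape_measure: Bystander: yellow tape measure, 62x78x36. Origin at the middle of its underside.
- torch: Bystander: dark grey hand torch, 32x114x32, lying. Origin at the middle of its underside.
- cutters: Bystander: side cutters with red handles, 53x128x13, lying. Origin at the middle of its underside.
- spanner: Bystander: combination spanner, 42x168x9, lying. Origin at the middle of its underside.

How it is judged:
By the outcome, as a careful person would: the job done as asked, in the order asked, and still so for the second after the job is handed in, with the robot touching nothing.
It also fails if it takes over 58 s, if anything falls off the work surface, if the arm or the gripper's body presses on something with over 40 N, if the wrist force passes 120 N, or if a joint passes its speed limit or range.

## Working session

There is one attempt and no reset: what is moved stays moved. The work goes in short steps, Python scripts to look and compute and a shell command to move; the robot and the scene stay as the last step left them, time stands still between calls to the robot, and variables do not carry over. Pictures are saved under pics/ and viewed, and the job is handed in when it is done.

```bash
ls; mkdir -p pics; python3 - <<'E'
from rig import ctrl
import cv2,numpy as np
print(ctrl.sense())
for n in("scene","top"):
    im=ctrl.capture(n);cv2.imwrite(f"pics/{n}0.png",im[:,:,::-1])
    c=ctrl.get_calibration(n);print(n,c)
for t in["loaded_center","loaded_front","empty_center","empty_front","loaded_rim_left","loaded_rim_right","empty_rim_left","empty_rim_right","carton_center"]:
    print(t,[(np.round(d["uv"]),round(d["score"],2)) for d in ctrl.search_frame(t,"top")[:3]])
E
```

```text
pics
{'time_s': 0.0, 'joints': array([-1.43240238e+00,  3.13435096e-01,  1.49848246e+00, -1.13680848e-05,
        1.33099686e+00, -2.23403958e-01]), 'dq': array([-1.06702695e-03, -1.19802149e-04,  6.78262870e-04, -2.21166540e-04,
       -9.61269784e-05,  3.09787596e-04]), 'tau': array([-1.20981902e-03, -4.12269759e+01, -2.59738719e+01, -2.22146587e-04,
        4.20605953e-03, -9.22429450e-06]), 'eef_pos': array([ 185.77221811, -490.73987192,  230.72562348]), 'ee_rot': array([ 0.12723523, -0.12720332,  0.6960352 , -0.69510108]), 'force': array([ 0.58169951, -0.6085255 , -0.08344833]), 'wrist_torque': array([ 0.00928259, -0.00885538,  0.00014531]), 'grip_width': 1.0029657783293722}
scene {'fx': 362.9234543446234, 'fy': 362.9234543446234, 'cx': 319.25181015581296, 'cy': 200.36607320602693, 'world_to_cam': array([[-8.61346887e-01, -5.07786831e-01,  1.52994982e-02,
         5.24792003e+02],
       [-3.75522501e-01,  6.16129249e-01, -6.92363777e-01,
         2.20375930e+02],
       [ 3.42146740e-01, -6.02110689e-01, -7.21386392e-01,
         1.15035474e+03],
       [ 0.00000000e+00,  0.000
[... 391 characters left out ...]
.90266945e-01,
         1.38490787e+03],
       [ 0.00000000e+00,  0.00000000e+00,  0.00000000e+00,
         1.00000000e+00]])}
loaded_center [(array([378., 193.]), 0.67), (array([255., 222.]), 0.21)]
loaded_front [(array([386., 199.]), 0.84)]
empty_center [(array([254., 219.]), 0.95), (array([187., 163.]), 0.34)]
empty_front [(array([254., 219.]), 0.7)]
loaded_rim_left [(array([256., 220.]), 0.61), (array([383., 197.]), 0.56)]
loaded_rim_right [(array([390., 200.]), 0.74)]
empty_rim_left [(array([256., 220.]), 0.71), (array([387., 197.]), 0.19)]
empty_rim_right [(array([254., 218.]), 0.89), (array([186., 162.]), 0.38)]
carton_center [(array([377., 212.]), 0.63), (array([380., 194.]), 0.26)]
```

View pics/top0.png

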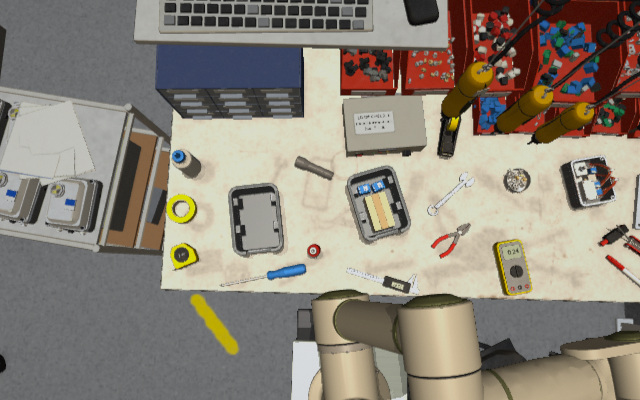

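View pics/scene0.png

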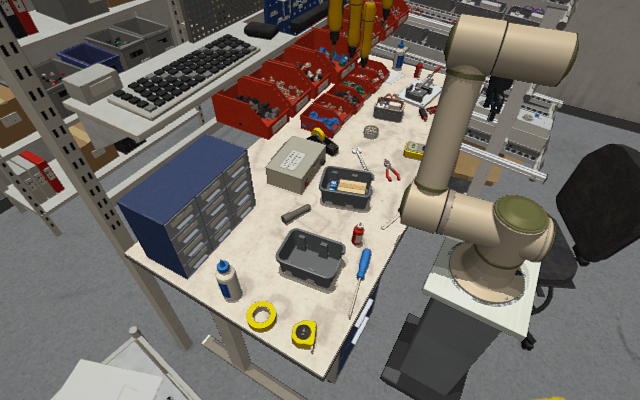

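```bash
python3 - <<'E'
import cv2
im=cv2.imread("pics/top0.png")[110:310,160:480]
cv2.imwrite("pics/top0z.png",cv2.resize(im[:, :],None,fx=2.5,fy=2.5,interpolation=cv2.INTER_CUBIC))
E
```

```text
(no output)
```

View pics/top0z.png

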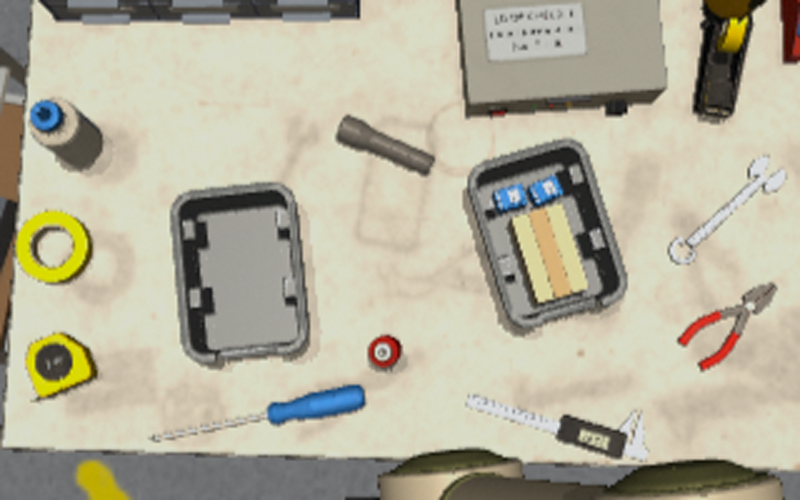

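The top view shows the empty tote around pixel (257,219) and the loaded tote around (378,204). Both dipped fronts face down, toward the robot. I'll fit the poses by matching silhouettes.

```bash
cat > h.py <<'E'
import numpy as np,cv2
from rig import ctrl
from scipy.optimize import minimize
def proj(P,cal):
    P=np.atleast_2d(P);q=P@cal["world_to_cam"][:3,:3].T+cal["world_to_cam"][:3,3]
    return np.c_[cal["fx"]*q[:,0]/q[:,2]+cal["cx"],cal["fy"]*q[:,1]/q[:,2]+cal["cy"]]
def tf(p,L,z0=0):
    x,y,a=p;c,s=np.cos(a),np.sin(a);L=np.atleast_2d(L)
    return np.c_[x+c*L[:,0]-s*L[:,1],y+s*L[:,0]+c*L[:,1],L[:,2]+z0]
def rrect(l,w,r,z):
    o=[]
    for sx,sy,a0 in((1,1,0),(-1,1,90),(-1,-1,180),(1,-1,270)):
        for a in np.radians(np.linspace(a0,a0+90,5)):
            o.append((sx*(l/2-r)+r*np.cos(a),sy*(w/2-r)+r*np.sin(a),z))
    return np.array(o)
R1=rrect(190,138,18,78);R1b=rrect(190,138,18,66);B=rrect(162,110,14,0)
def sil(p,cal,z0=0,S=4,off=(0,0),shape=None):
    m=np.zeros(shape,np.uint8)
    uv=np.vstack([proj(tf(p,X,z0),cal) for X in(R1,R1b,B)])
    h=cv2.convexHull(uv.astype(np.float32))[:,0]
    cv2.fillPoly(m,[np.round(((h+.5)*S-.5-np.array(off)*S)*16).astype(np.int32)],255,shift=4)
    return m
def fit(im,cal,p0,z0=0,half=55,thr=115,name=None,S=4):
    c=proj(tf(p0,[[0,0,39]],z0),cal)[0].astype(int)-half
    crop=im[c[1]:c[1]+2*half,c[0]:c[0]+2*half]
    g=cv2.resize(crop.max(2),None,fx=S,fy=S,interpolation=cv2.INTER_LINEAR)
    m=(g<thr).astype(np.uint8)*255
    n,l,st,ce=cv2.connectedComponentsWithStats(m)
    ctr=np.array([half*S,half*S]);k=1+np.argmax(st[1:,4]);m=(l==k).astype(np.uint8)*255
    ct,_=cv2.findContours(m,cv2.RETR_EXTERNAL,cv2.CHAIN_APPROX_NONE);m2=np.zeros_like(m);cv2.drawContours(m2,ct,-1,255,-1)
    f=lambda p:np.count_nonzero(m2!=sil(np.array(p)*np.array([1,1,.01]),cal,z0,S,c,m2.shape))
    r=None;b=np.array([p0[0],p0[1],p0[2]*100])
    for d in(15,5,2):
        r=minimize(f,b,method="Nelder-Mead",options=dict(initial_simplex=[b,b+[d,0,0],b+[0,d,0],b+[0,0,d]]));b=r.x
    p=b*np.array([1,1,.01]);iou=1-r.fun/np.count_nonzero(m2)
    if name:
        v=cv2.resize(crop,None,fx=S,fy=S,interpolation=cv2.INTER_CUBIC)[:,:,::-1].copy()
        cs,_=cv2.findContours(sil(p,cal,z0,S,c,m2.shape),cv2.RETR_EXTERNAL,cv2.CHAIN_APPROX_NONE);cv2.drawContours(v,cs,-1,(0,255,0),1)
        cv2.drawContours(v,ct,-1,(0,0,255),1)
        cv2.imwrite(name,v)
    return p,iou
def report(p):
    for n,q in(("rimL",(16,64,72)),("rimR",(16,-64,72)),("front",(-90,0,36))): print(n,np.round(tf(p,[q])[0],1),end=" ")
    print("yaw deg",round(np.degrees(p[2]),1))
E
python3 - <<'E'
from h import *
for cam in("top","scene"):
    im=cv2.imread(f"pics/{cam}0.png")[:,:,::-1].copy();cal=ctrl.get_calibration(cam)
    Rt=cal["world_to_cam"];print(cam,"campos",np.round(-Rt[:3,:3].T@Rt[:3,3]))
    def back(uv,z):
        d=Rt[:3,:3].T@np.array([(uv[0]-cal["cx"])/cal["fx"],(uv[1]-cal["cy"])/cal["fy"],1]);o=-Rt[:3,:3].T@Rt[:3,3]
        return (o+d*(z-o[2])/d[2])
    if cam=="top": P=[back((378,204),60),back((257,219),60)]
    for n,q,a in(("L",P[0],.25),("E",P[1],.05)):
        for thr in(100,120,140):
            p,i=fit(im,cal,(q[0],q[1],a),thr=thr,name=f"pics/fit_{cam}{n}{thr}.png")
            print(cam,n,thr,np.round(p,3),round(i,3))
E
```

```text
top campos [ 365.   92. 1450.]
top L 100 [ 5.31773e+02 -6.79450e+01  3.96000e-01] -2.414
top L 120 [ 5.31378e+02 -6.72730e+01  2.89000e-01] -0.971
top L 140 [ 5.31473e+02 -6.32950e+01  3.00000e-01] 0.944
top E 100 [4.78346e+02 2.69548e+02 1.32000e-01] -2.57
top E 120 [4.79351e+02 2.68811e+02 2.03000e-01] -2.006
top E 140 [4.79937e+02 2.68982e+02 1.39000e-01] 0.952
scene campos [141. 823. 974.]
scene L 100 [ 5.30239e+02 -5.88990e+01  3.08000e-01] 0.91
scene L 120 [ 5.29632e+02 -5.76470e+01  3.06000e-01] 0.942
scene L 140 [ 5.28555e+02 -5.40190e+01  3.36000e-01] 0.919
scene E 100 [4.75545e+02 2.74022e+02 1.13000e-01] 0.306
scene E 120 [4.74620e+02 2.76981e+02 1.41000e-01] 0.945
scene E 140 [4.74198e+02 2.79117e+02 2.20000e-01] 0.91
```

```bash
python3 - <<'E'
import cv2,numpy as np
a=[cv2.imread(f"pics/fit_{c}.png") for c in("topL140","topE140","sceneL120","sceneE120")]
a=[cv2.resize(x,(400,300)) if 0 else cv2.resize(x[40:400,40:400],(300,300),interpolation=cv2.INTER_CUBIC) for x in a]
cv2.imwrite("pics/m0.png",np.vstack([np.hstack(a[:2]),np.hstack(a[2:])]))
E
```

```text
(no output)
```

View pics/m0.png

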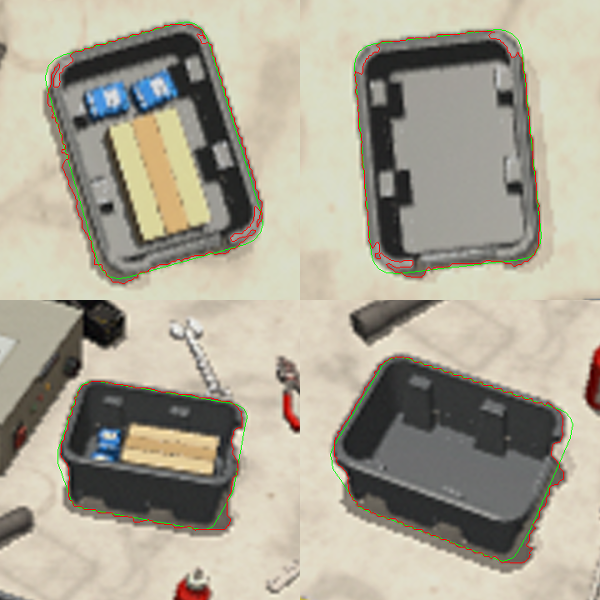

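```bash
cat >> h.py <<'E'
def dense(l,w,r,z,skip=True):
    P=rrect(l,w,r,z);P=np.vstack([P,P[:1]]);o=[]
    for a,b in zip(P[:-1],P[1:]):
        n=max(2,int(np.linalg.norm(b-a)/2));o+= [a+(b-a)*t for t in np.linspace(0,1,n,endpoint=False)]
    o=np.array(o)
    if skip:o=o[~((o[:,0]<-l/2+12)&(abs(o[:,1])<40))]
    return o
OUT=dense(190,138,18,78);INN=dense(172,120,10,78)
def escore(p,gs,cals,z0=0,h=2.5):
    s=0
    for g,cal in zip(gs,cals):
        for E,wt in((OUT,1.),(INN,.6)):
            d=E[:,:2]/np.maximum(1,0)
            # local outward normal from rounded rectangle
            l=E[:,0].max();w=E[:,1].max();r=18 if E is OUT else 10
            n=np.c_[np.sign(E[:,0])*np.maximum(abs(E[:,0])-(l-r),0),np.sign(E[:,1])*np.maximum(abs(E[:,1])-(w-r),0)];n/=np.linalg.norm(n,axis=1,keepdims=True)
            A=E.copy();A[:,:2]+=n*h;Bq=E.copy();Bq[:,:2]-=n*h
            def smp(Q):
                uv=proj(tf(p,Q,z0),cal).astype(np.float32);return cv2.remap(g,uv[:,0].copy(),uv[:,1].copy(),cv2.INTER_LINEAR)[:,0]
            s+=wt*np.mean(np.minimum(smp(A)-smp(Bq),90))
    return s
def efit(ims,cals,p0,z0=0):
    gs=[cv2.GaussianBlur(i.mean(2).astype(np.float32),(0,0),.6) for i in ims];b=np.array([p0[0],p0[1],p0[2]*100]);best=None
    f=lambda q:-escore((q[0],q[1],q[2]*.01),gs,cals,z0)
    for da in(-10,-5,0,5,10):
        x=b+[0,0,da]
        for d in(8,4,2):
            r=minimize(f,x,method="Nelder-Mead",options=dict(initial_simplex=[x,x+[d,0,0],x+[0,d,0],x+[0,0,d]]));x=r.x
        if best is None or r.fun<best.fun:best=r
    return best.x*np.array([1,1,.01]),-best.fun
def overlay(im,cal,p,name,z0=0,half=50,S=6):
    c=np.round(proj(tf(p,[[0,0,39]],z0),cal)[0]).astype(int)-half
    v=cv2.resize(im[c[1]:c[1]+2*half,c[0]:c[0]+2*half],None,fx=S,fy=S,interpolation=cv2.INTER_CUBIC)[:,:,::-1].copy()
    for E,col in((OUT,(0,255,0)),(INN,(0,255,255)),(dense(162,110,14,0),(255,0,255))):
        for u in proj(tf(p,E,z0),cal): cv2.circle(v,tuple(np.round((u+.5-c)*S-.5).astype(int)),1,col,-1)
    if name: cv2.imwrite(name,v)
    return v
E
python3 - <<'E'
from h import *
cs=("top","scene");ims=[cv2.imread(f"pics/{c}0.png")[:,:,::-1].copy() for c in cs];cals=[ctrl.get_calibration(c) for c in cs]
vs=[]
for n,p0 in(("L",(530,-60,.3)),("E",(476,273,.1))):
    for k in((0,),(1,),(0,1)):
        p,s=efit([ims[i] for i in k],[cals[i] for i in k],p0);print(n,k,np.round(p,3),round(s,1))
    report(p)
    vs.append(np.vstack([cv2.resize(overlay(ims[i],cals[i],p,None),(300,300)) for i in(0,1)]))
cv2.imwrite("pics/m1.png",np.hstack(vs))
E
```

```text
L (0,) [ 5.30055e+02 -5.62550e+01  3.12000e-01] 62.1
L (1,) [ 5.3131e+02 -6.0164e+01  3.1700e-01] 38.2
L (0, 1) [ 5.30103e+02 -5.65540e+01  3.12000e-01] 95.3
rimL [525.7   9.3  72. ] rimR [ 565.  -112.5   72. ] front [444.5 -84.2  36. ] yaw deg 17.9
E (0,) [4.80872e+02 2.69123e+02 1.43000e-01] 76.1
E (1,) [4.79603e+02 2.75377e+02 1.40000e-01] 41.9
E (0, 1) [4.80862e+02 2.68885e+02 1.47000e-01] 110.3
rimL [487.3 334.5  72. ] rimR [506.  207.9  72. ] front [391.8 255.7  36. ] yaw deg 8.4
```

View pics/m1.png

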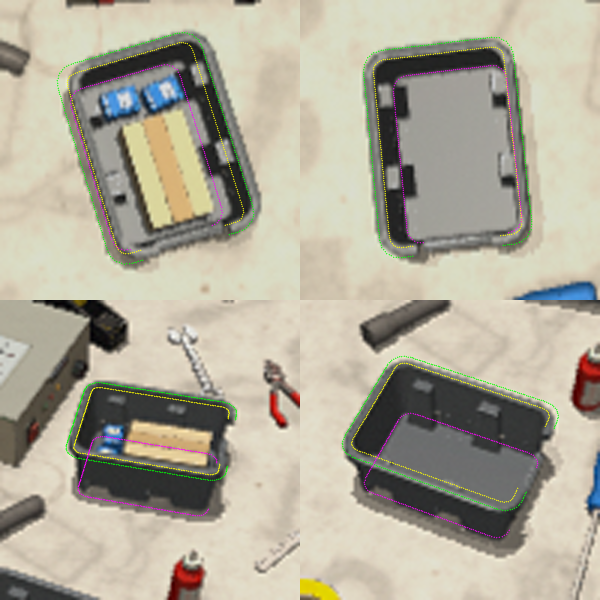

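```bash
sed -i 's/def escore(p,gs,cals,z0=0,h=2.5)/def escore(p,gs,cals,z0=0,h=2.5,wi=0.)/; s/((OUT,1.),(INN,.6))/((OUT,1.),(INN,wi))/; s/OUT=dense(190,138,18,78)/OUT=dense(190,138,26,78)/; s/r=18 if E/r=26 if E/' h.py
python3 - <<'E'
from h import *
cs=("top","scene");ims=[cv2.imread(f"pics/{c}0.png")[:,:,::-1].copy() for c in cs];cals=[ctrl.get_calibration(c) for c in cs]
vs=[]
for n,p0 in(("L",(531,-63,.3)),("E",(480,269,.14))):
    for k in((1,),(0,1),(0,)):
        p,s=efit([ims[i] for i in k],[cals[i] for i in k],p0);print(n,k,np.round(p,3),round(s,1))
    report(p)
    vs.append(np.vstack([cv2.resize(overlay(ims[i],cals[i],p,None),(300,300)) for i in(0,1)]))
cv2.imwrite("pics/m2.png",np.hstack(vs))
E
```

```text
L (1,) [ 5.29716e+02 -5.54840e+01  3.25000e-01] 33.0
L (0, 1) [ 5.30355e+02 -5.65420e+01  3.12000e-01] 82.1
L (0,) [ 5.21981e+02 -5.96440e+01  3.10000e-01] 53.3
rimL [517.7   6.2  72. ] rimR [ 556.7 -115.7   72. ] front [436.3 -87.1  36. ] yaw deg 17.8
E (1,) [4.77951e+02 2.79516e+02 1.26000e-01] 36.1
E (0, 1) [4.81377e+02 2.68478e+02 1.42000e-01] 69.6
E (0,) [4.72055e+02 2.67359e+02 1.37000e-01] 53.2
rimL [479.2 332.9  72. ] rimR [496.6 206.1  72. ] front [382.9 255.1  36. ] yaw deg 7.8
```

View pics/m2.png

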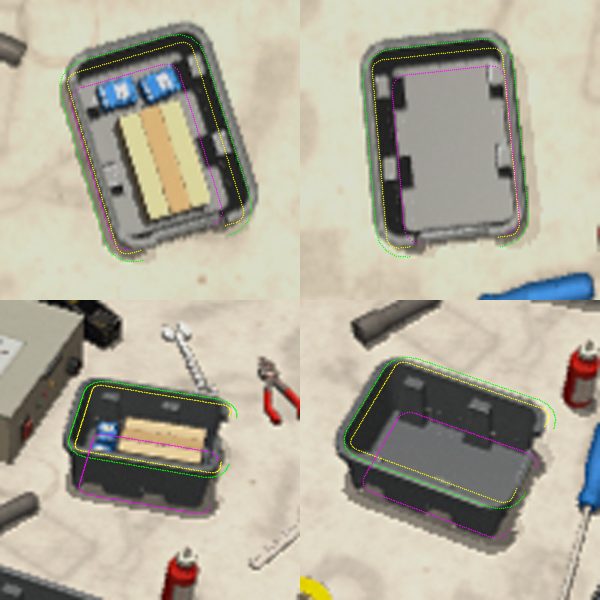

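```bash
sed -i 's/gs=\[cv2.GaussianBlur(i.mean(2).astype(np.float32),(0,0),.6)/gs=[cv2.GaussianBlur(np.clip(i.mean(2),125,190).astype(np.float32),(0,0),.6)/' h.py
cat > m.py <<'E'
from h import *
import sys
def run(tag,L0,E0,zE=0,save=True):
    cs=("top","scene");ims=[cv2.imread(f"pics/{c}{tag}.png")[:,:,::-1].copy() for c in cs];cals=[ctrl.get_calibration(c) for c in cs]
    vs=[]
    for n,p0,z in(("L",L0,0),("E",E0,zE)):
        if p0 is None: continue
        for k in((1,),(0,1),(0,)):
            q,s=efit([ims[i] for i in k],[cals[i] for i in k],p0,z);print(n,k,np.round(q,3),round(s,1))
            if k!=(1,) and not(k==(0,)) : p=q
        report(p)
        vs.append(np.vstack([cv2.resize(overlay(ims[i],cals[i],p,None,z),(300,300)) for i in(0,1)]))
    cv2.imwrite(f"pics/m_{tag}.png",np.hstack(vs))
E
python3 -c "
from m import *
run('0',(531,-63,.3),(480,269,.14))"; cp pics/m_0.png pics/m3.png
```

```text
L (1,) [ 5.32403e+02 -6.19380e+01  3.17000e-01] 21.3
L (0, 1) [ 5.33366e+02 -6.51280e+01  3.22000e-01] 47.7
L (0,) [ 5.33535e+02 -6.58480e+01  3.18000e-01] 30.3
rimL [528.3   0.6  72. ] rimR [ 568.8 -120.8   72. ] front [448.  -93.6  36. ] yaw deg 18.4
E (1,) [4.80095e+02 2.73671e+02 1.53000e-01] 24.7
E (0, 1) [4.81044e+02 2.69748e+02 1.43000e-01] 58.4
E (0,) [4.81110e+02 2.69403e+02 1.44000e-01] 38.7
rimL [487.8 335.4  72. ] rimR [506.  208.7  72. ] front [392. 257.  36.] yaw deg 8.2
```

View pics/m3.png

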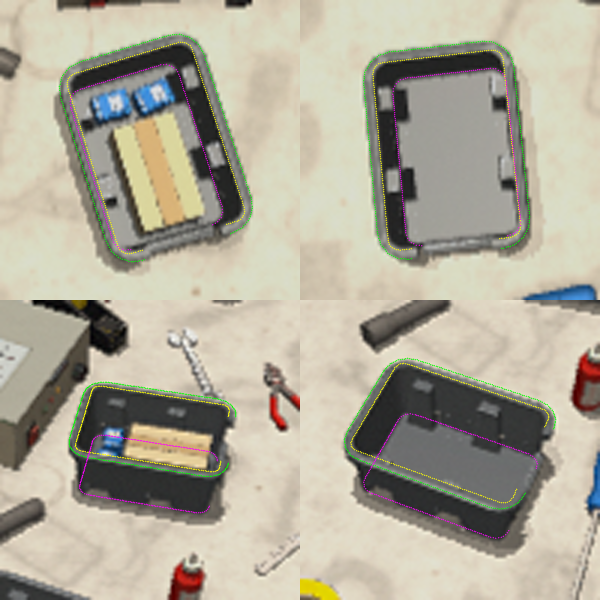

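```bash
cat >> h.py <<'E'
def back(uv,z,cal):
    Rt=cal["world_to_cam"];o=-Rt[:3,:3].T@Rt[:3,3]
    d=Rt[:3,:3].T@np.array([(uv[0]-cal["cx"])/cal["fx"],(uv[1]-cal["cy"])/cal["fy"],1])
    return o+d*(z-o[2])/d[2]
E
python3 - <<'E'
from h import *
cal=ctrl.get_calibration("top")
for n,uv,z in(("spanner near",(430,210),5),("spanner far",(472,176),5),("cutter near",(431,245),8),("cutter far",(466,227),8),("torch near",(333,176),16),("torch far",(295,160),16),("red bottle",(313,250),110),("red bottle base guess",(313,246),0),("box L",(347,153),20),("box R",(426,150),20),("caliper top L",(347,267),5),("caliper R",(418,290),5),("driver R",(305,267),10),("driver L",(222,286),5),("tape roll",(181,208),10),("cleaner",(187,165),50),("tool yellow",(450,135),20)):
    print(n,np.round(back(uv,z,cal)))
s=ctrl.sense();from scipy.spatial.transform import Rotation as R
q=s["ee_rot"];print(R.from_quat(q[[1,2,3,0]]).as_matrix().round(3),s["time_s"])
E
```

```text
spanner near [ 524. -222.    5.]
spanner far [ 627. -344.    5.]
cutter near [ 424. -224.    8.]
cutter far [ 478. -324.    8.]
torch near [614.  59.  16.]
torch far [658. 170.  16.]
red bottle [398. 109. 110.]
red bottle base guess [413. 111.   0.]
box L [682.  20.  20.]
box R [ 697. -208.   20.]
caliper top L [356.  13.   5.]
caliper R [ 297. -188.    5.]
driver R [353. 132.  10.]
driver L [293. 364.   5.]
tape roll [510. 493.  10.]
cleaner [629. 473.  50.]
tool yellow [ 743. -278.   20.]
[[-0.935  0.     0.354]
 [-0.354  0.    -0.935]
 [-0.    -1.    -0.   ]] 0.55
```

```bash
cat > go.py <<'E'
import sys,json
from h import *
from scipy.spatial.transform import Rotation as R
def cur():
    s=ctrl.sense();q=s["ee_rot"];return s,R.from_quat(q[[1,2,3,0]]).as_matrix()
def goal(x,y,z,psi):
    s,M=cur();a=np.radians(psi);T=np.c_[[np.cos(a),np.sin(a),0],[0,0,-1],[-np.sin(a),np.cos(a),0]]
    if np.linalg.det(T)<0: T[:,2]*=-1
    d=M.T@(np.array([x,y,z])-s["eef_pos"])/10;w=R.from_matrix(M.T@T).as_rotvec()
    print("t",round(s["time_s"],2),"pos",s["eef_pos"].round(1),"psi",round(np.degrees(np.arctan2(M[1,0],M[0,0])),1),"j",np.degrees(s["joints"]).round(0),"F",s["force"].round(1),"g",round(s["grip_width"],3))
    print("row",d.round(2),w.round(3),"len mm",round(np.linalg.norm(d)*10),"deg",round(np.degrees(np.linalg.norm(w)),1))
    return d,w
if __name__=="__main__": goal(*map(float,sys.argv[1:5]))
E
python3 go.py 528.3 0.6 220 -161.6
```

```text
t 0.55 pos [ 185.8 -491.   231.3] psi -159.3 j [-82.  18.  86.   0.  76. -13.] F [ 0.5 -1.3  0.2] g 1.001
row [-49.43   1.13 -33.85] [ 0.     0.041 -0.   ] len mm 599 deg 2.3
```

```bash
python3 -m inch '[-6,0.1,-4,0,0.005,0, -12,0.3,-8.2,0,0.01,0, -18,0.4,-12.3,0,0.015,0, -24,0.5,-16.4,0,0.02,0, -30,0.6,-20.5,0,0.025,0, -36,0.8,-24.6,0,0.03,0, -42,1,-28.8,0,0.035,0, -45,1.1,-30.8,0,0.04,0]' 0.39 35; python3 go.py 528.3 0.6 180 -161.6
```

```text
time_s: 1.22
eef_pos: [377.2, -215.9, 225.3]
ee_rot: [-0.113, 0.113, -0.698, 0.698]
force: [0.2, -0.2, -0.8]
grip_width: 0.302
t 1.22 pos [ 377.2 -215.9  225.3] psi -161.6 j [-45.   7. 101.  -0.  72.  26.] F [ 0.2 -0.2 -0.8] g 0.302
row [-21.17   4.53 -15.77] [-0.001  0.    -0.   ] len mm 268 deg 0.0
```

```bash
python3 -m inch '[-3,0.6,-2.2,0,0,0, -6,1.2,-4.4,0,0,0, -9,1.8,-6.7,0,0,0, -12,2.5,-9,0,0,0, -15,3.2,-11.2,0,0,0, -18,3.9,-13.4,0,0,0, -21.1,4.5,-15.7,0,0,0, -21.1,4.5,-15.7,0,0,0]'; python3 - <<'E'
from go import *
for n in("scene","top"): cv2.imwrite(f"pics/{n}1.png",ctrl.capture(n)[:,:,::-1])
goal(528.3,0.6,100,-161.6)
a=cv2.imread("pics/top1.png")[110:310,250:510];b=cv2.imread("pics/scene1.png")[90:290,230:490]
cv2.imwrite("pics/a1.png",np.hstack([cv2.resize(x,None,fx=1.5,fy=1.5,interpolation=cv2.INTER_CUBIC) for x in(a,b)]))
E
```

```text
time_s: 1.88
eef_pos: [528.7, 2.7, 178.7]
ee_rot: [0.115, -0.115, 0.698, -0.697]
force: [0.3, 0.4, 0.3]
grip_width: 0.304
t 1.98 pos [527.1  -1.1 179.6] psi -161.4 j [-13.  21.  90.  -0.  69.  59.] F [ 0.3 -0.5 -0.2] g 0.305
row [-0.17  7.96 -0.12] [0.    0.003 0.001] len mm 80 deg 0.2
```

View pics/a1.png

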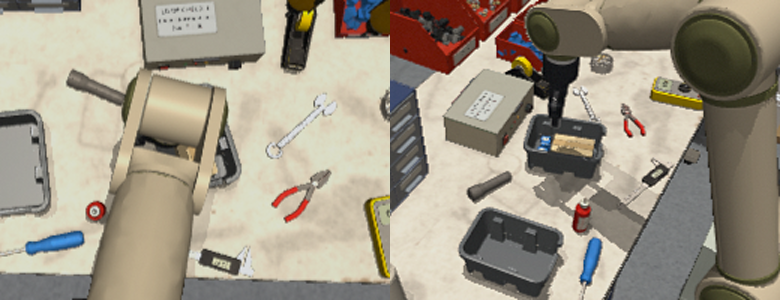

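```bash
python3 -m inch '[0,2,-0.1,0,0,0, -0.1,4,-0.1,0,0,0, -0.1,6,-0.1,0,0,0, -0.1,7.8,-0.1,0,0,0, -0.1,7.8,-0.1,0,0,0]'; python3 go.py 528.3 0.6 64 -161.6; python3 go.py 528.3 0.6 64 -161.6;python3 - <<'E'
from go import *
cv2.imwrite("pics/scene2.png",ctrl.capture("scene")[:,:,::-1])
b=cv2.imread("pics/scene2.png")[130:230,290:410]
cv2.imwrite("pics/a2.png",cv2.resize(b,None,fx=6,fy=6,interpolation=cv2.INTER_CUBIC))
goal(528.3,0.6,64,-161.6)
E
```

```text
time_s: 2.4
eef_pos: [525.7, -1.6, 99.5]
ee_rot: [0.111, -0.114, 0.699, -0.697]
force: [-0.9, 0.6, -1.1]
grip_width: 0.307
t 2.4 pos [525.7  -1.6  99.5] psi -161.7 j [-13.  26.  95.  -0.  59.  59.] F [-0.9  0.6 -1.1] g 0.307
row [-0.34  3.54 -0.12] [ 0.003 -0.001  0.005] len mm 36 deg 0.3
t 2.4 pos [525.7  -1.6  99.5] psi -161.7 j [-13.  26.  95.  -0.  59.  59.] F [-0.9  0.6 -1.1] g 0.307
row [-0.34  3.54 -0.12] [ 0.003 -0.001  0.005] len mm 36 deg 0.3
t 2.45 pos [526.7  -1.7 101.4] psi -161.6 j [-13.  26.  95.  -0.  59.  59.] F [0.1 0.1 0.3] g 0.305
row [-0.23  3.74 -0.16] [ 0.001 -0.001  0.002] len mm 37 deg 0.2
```

View pics/a2.png

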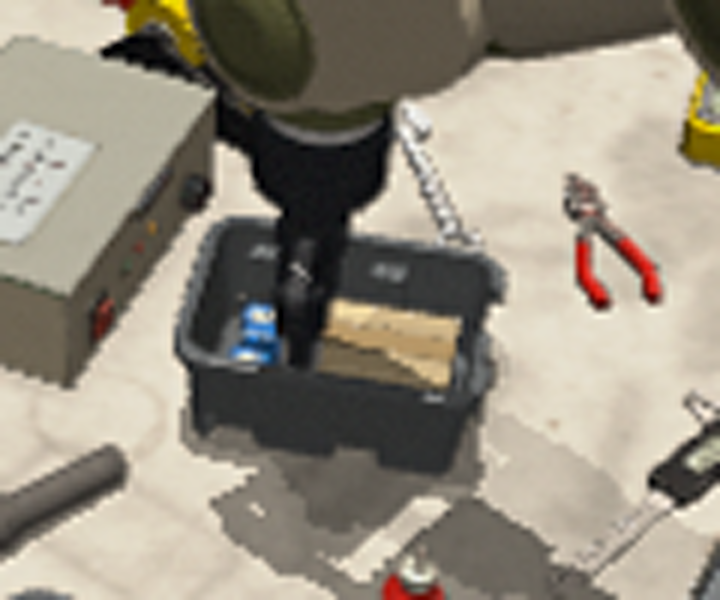

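```bash
python3 -m inch '[-0.1,1.2,-0.15,0,0,0, -0.2,2.4,-0.15,0,0,0, -0.2,3.7,-0.15,0,0,0, -0.2,3.7,-0.15,0,0,0, -0.2,3.7,-0.15,0,0,0]'; python3 -m inch '[0,0,0,0,0,0,0,0,0,0,0,0,0,0,0,0,0,0,0,0,0,0,0,0]' 0.6 35;  python3 -m inch '[0,0,0,0,0,0,0,0,0,0,0,0,0,0,0,0,0,0,0,0,0,0,0,0]' 1 35;python3 - <<'E'
from go import *
cv2.imwrite("pics/scene3.png",ctrl.capture("scene")[:,:,::-1])
b=cv2.imread("pics/scene3.png")[130:230,290:410]
cv2.imwrite("pics/a3.png",cv2.resize(b,None,fx=6,fy=6,interpolation=cv2.INTER_CUBIC))
goal(528.3,0.6,64,-161.6)
E
```

```text
time_s: 2.87
eef_pos: [529.4, 0.7, 66.2]
ee_rot: [-0.113, 0.113, -0.698, 0.698]
force: [-0.4, -0.7, -0.2]
grip_width: 0.307
time_s: 3.2
eef_pos: [529.3, 1.2, 65.6]
ee_rot: [-0.114, 0.113, -0.698, 0.698]
force: [-0.6, 0.4, -0.3]
grip_width: 0.199
time_s: 3.53
eef_pos: [529.5, 0.7, 65.8]
ee_rot: [-0.114, 0.113, -0.697, 0.698]
force: [-1.4, -3.9, 5.2]
grip_width: 0.103
t 3.58 pos [529.5   0.7  65.8] psi -161.6 j [-13.  29.  96.  -0.  54.  59.] F [-1.5 -2.5  5.1] g 0.103
row [ 0.12  0.18 -0.03] [-0.001  0.001 -0.001] len mm 2 deg 0.1
```

View pics/a3.png

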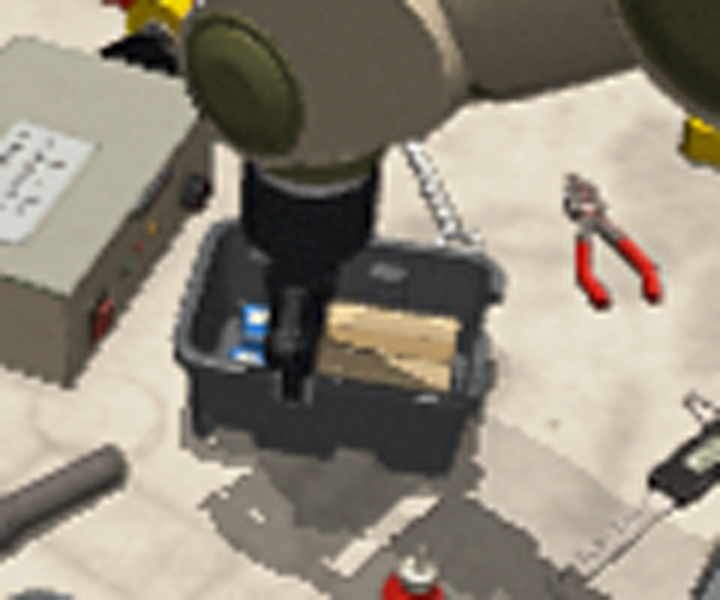

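```bash
python3 -m inch '[0.45,0,-0.1,0,-0.07,0, 0.91,0,-0.16,0,-0.14,0, 1.38,0,-0.19,0,-0.209,0, 1.84,0,-0.19,0,-0.279,0, 2.3,0,-0.16,0,-0.349,0, 2.76,0,-0.09,0,-0.419,0, 3.21,0,0,0,-0.489,0, 3.66,0,0.13,0,-0.558,0]'; cat > rot.py <<'E'
from go import *
# given measured tool pose (grip), tote pose; 
s,M=cur();psi=np.degrees(np.arctan2(M[1,0],M[0,0]));yaw=np.radians(psi+180)
C=s["eef_pos"][:2]-np.array([[np.cos(yaw),-np.sin(yaw)],[np.sin(yaw),np.cos(yaw)]])@[16,64.5]
print("t",round(s["time_s"],2),"pos",s["eef_pos"].round(1),"yaw",round((psi+180)%360,1),"C",C.round(1),"j",np.degrees(s["joints"]).round(0),"F",s["force"].round(1),"T",s["wrist_torque"].round(2),"g",round(s["grip_width"],3))
E
python3 rot.py; python3 - <<'E'
from go import *
for n in("scene","top"): cv2.imwrite(f"pics/{n}4.png",ctrl.capture(n)[:,:,::-1])
a=cv2.imread("pics/top4.png")[130:280,290:490];b=cv2.imread("pics/scene4.png")[120:270,260:460]
cv2.imwrite("pics/a4.png",np.hstack([cv2.resize(x,None,fx=2,fy=2,interpolation=cv2.INTER_CUBIC) for x in(a,b)]))
E
```

```text
time_s: 4.25
eef_pos: [495.4, -11.6, 65.9]
ee_rot: [-0.303, 0.301, -0.639, 0.64]
force: [0.7, 1.0, 6.4]
grip_width: 0.102
t 4.25 pos [495.4 -11.6  65.9] yaw 50.6 C [535.1 -64.9] j [-15.  26. 102.   0.  52.  24.] F [0.7 1.  6.4] T [ 0.08 -0.23 -0.21] g 0.102
```

View pics/a4.png

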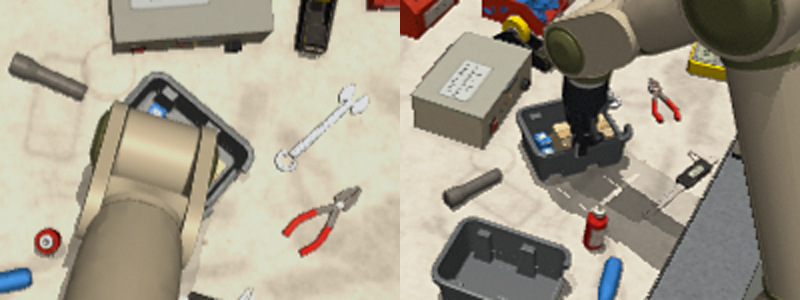

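```bash
python3 -m inch '[0.49,0,-0.15,0,-0.07,0, 0.99,0,-0.26,0,-0.14,0, 1.49,0,-0.34,0,-0.209,0, 2,0,-0.39,0,-0.279,0, 2.5,0,-0.41,0,-0.349,0, 3,0,-0.39,0,-0.419,0, 3.49,0,-0.35,0,-0.489,0, 3.98,0,-0.27,0,-0.558,0]';python3 rot.py;  python3 -m inch '[0.46,0,-0.16,0,-0.07,0, 0.93,0,-0.28,0,-0.14,0, 1.41,0,-0.38,0,-0.209,0, 1.88,0,-0.44,0,-0.279,0, 2.35,0,-0.47,0,-0.349,0, 2.82,0,-0.47,0,-0.419,0, 3.28,0,-0.44,0,-0.489,0, 3.74,0,-0.37,0,-0.558,0]';python3 rot.py
```

```text
time_s: 5.02
eef_pos: [468.1, -40.5, 65.9]
ee_rot: [-0.467, 0.466, -0.531, 0.532]
force: [1.9, 2.2, 5.3]
grip_width: 0.102
t 5.02 pos [468.1 -40.5  65.9] yaw 82.5 C [530.  -64.8] j [-19.  23. 106.   0.  50. -12.] F [1.9 2.2 5.3] T [ 0.35 -0.3  -0.15] g 0.102
time_s: 5.68
eef_pos: [459.3, -77.0, 65.8]
ee_rot: [0.595, -0.594, 0.382, -0.383]
force: [-0.4, 2.3, 7.1]
grip_width: 0.102
t 5.68 pos [459.3 -77.   65.8] yaw 114.5 C [524.6 -64.8] j [-24.  23. 107.   0.  50. -49.] F [-0.4  2.3  7.1] T [ 0.47 -0.05 -0.2 ] g 0.102
```

```bash
python3 -m inch '[0.42,0,-0.18,0,-0.07,0, 0.84,0,-0.32,0,-0.14,0, 1.27,0,-0.43,0,-0.209,0, 1.7,0,-0.51,0,-0.279,0, 2.12,0,-0.56,0,-0.349,0, 2.54,0,-0.57,0,-0.419,0, 2.96,0,-0.55,0,-0.489,0, 3.37,0,-0.51,0,-0.558,0]';python3 rot.py;  python3 - <<'E'
from go import *
for n in("scene","top"): cv2.imwrite(f"pics/{n}5.png",ctrl.capture(n)[:,:,::-1])
a=cv2.imread("pics/top5.png")[130:280,290:490];b=cv2.imread("pics/scene5.png")[120:270,260:460]
cv2.imwrite("pics/a5.png",np.hstack([cv2.resize(x,None,fx=2,fy=2,interpolation=cv2.INTER_CUBIC) for x in(a,b)]))
E
```

```text
time_s: 6.35
eef_pos: [468.5, -109.9, 65.8]
ee_rot: [0.677, -0.677, 0.203, -0.204]
force: [-1.2, 3.1, 8.4]
grip_width: 0.102
t 6.35 pos [ 468.5 -109.9   65.8] yaw 146.5 C [517.5 -65. ] j [-27.  24. 104.   0.  51. -84.] F [-1.2  3.1  8.4] T [ 0.46  0.06 -0.25] g 0.102
```

View pics/a5.png

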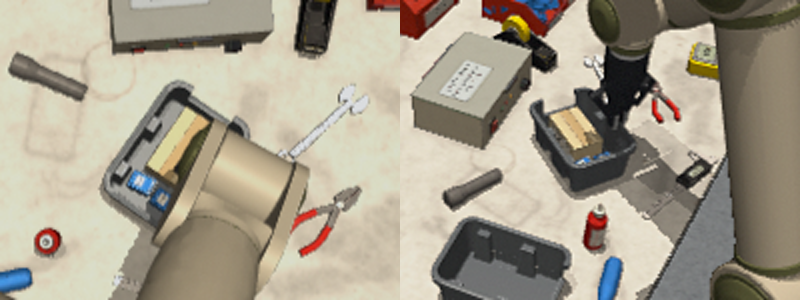

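```bash
python3 -m inch '[0.45,0,-0.1,0,-0.07,0, 0.91,0,-0.16,0,-0.14,0, 1.38,0,-0.19,0,-0.209,0, 1.84,0,-0.19,0,-0.279,0, 2.3,0,-0.16,0,-0.349,0, 2.76,0,-0.09,0,-0.419,0, 3.21,0,0,0,-0.489,0, 3.66,0,0.13,0,-0.558,0]';python3 rot.py; python3 -m inch '[0.45,0,-0.1,0,-0.07,0, 0.91,0,-0.16,0,-0.14,0, 1.25,0,-0.18,0,-0.19,0, 1.25,0,-0.18,0,-0.19,0,1.25,0,-0.18,0,-0.19,0]';python3 rot.py
```

```text
time_s: 7.12
eef_pos: [499.6, -129.3, 65.9]
ee_rot: [-0.707, 0.707, -0.009, 0.01]
force: [-2.4, 0.6, 7.5]
grip_width: 0.099
t 7.12 pos [ 499.6 -129.3   65.9] yaw 178.4 C [517.3 -65.2] j [ -28.   28.   98.    0.   53. -116.] F [-2.4  0.6  7.5] T [ 0.17  0.33 -0.22] g 0.099
time_s: 7.53
eef_pos: [512.7, -131.6, 65.9]
ee_rot: [-0.704, 0.705, 0.058, -0.056]
force: [3.7, -0.3, 5.8]
grip_width: 0.103
t 7.53 pos [ 512.7 -131.6   65.9] yaw 189.2 C [518.2 -65.4] j [ -27.   29.   96.    0.   54. -126.] F [ 3.7 -0.3  5.8] T [ 0.01 -0.5   0.01] g 0.103
```

```bash
python3 -m inch '[0,0,0,0,0,0,0,0,0,0,0,0,0,0,0,0,0,0,0,0,0,0,0,0]' 0.7;  python3 -m inch '[0,0,0,0,0,0,0,0,0,0,0,0,0,0,0,0,0,0]' 0.4; python3 -m inch '[0,-1,0,0,0,0, 0,-3,0,0,0,0, 0,-6,0,0,0,0, 0,-9,0,0,0,0, 0,-12,0,0,0,0, 0,-14,0,0,0,0, 0,-14,0,0,0,0]'; python3 go.py 487.3 335.4 200 8.2;python3 go.py 487.3 335.4 200 -171.8
```

```text
time_s: 7.87
eef_pos: [511.3, -131.1, 64.8]
ee_rot: [0.705, -0.705, -0.056, 0.057]
force: [-0.3, 0.3, 0.1]
grip_width: 0.146
time_s: 8.12
eef_pos: [511.5, -131.2, 65.0]
ee_rot: [0.705, -0.705, -0.057, 0.057]
force: [0.4, -0.1, 0.8]
grip_width: 0.299
time_s: 8.7
eef_pos: [513.0, -131.9, 210.2]
ee_rot: [-0.703, 0.706, 0.059, -0.054]
force: [-0.0, -0.5, 0.8]
grip_width: 0.302
t 8.7 pos [ 513.  -131.9  210.2] psi 9.2 j [ -27.   19.   87.    0.   73. -126.] F [-0.  -0.5  0.8] g 0.302
row [ 4.92  0.83 46.54] [0.005 0.017 0.007] len mm 468 deg 1.1
t 8.7 pos [ 513.  -131.9  210.2] psi 9.2 j [ -27.   19.   87.    0.   73. -126.] F [-0.  -0.5  0.8] g 0.302
row [ 4.92  0.83 46.54] [ 0.011 -3.124 -0.008] len mm 468 deg 179.0
```

```bash
python3 -m inch '[0.5,0,4,0,0,0, 1,0,8,0,0,0, 1.5,0,12,0,0,0, 2,0,16,0,0,0, 2.5,0.1,20,0,0.005,0, 2.8,0.2,24,0,0.01,0, 3.2,0.4,28,0,0.015,0, 3.6,0.6,32,0,0.017,0]'; python3 - <<'E'
from go import *
for n in("scene","top"): cv2.imwrite(f"pics/{n}6.png",ctrl.capture(n)[:,:,::-1])
goal(487.3,335.4,150,8.2)
from m import *
run('6',(518,-65,np.radians(189)),None)
E
```

```text
time_s: 9.37
eef_pos: [495.3, 192.3, 199.1]
ee_rot: [-0.705, 0.705, 0.05, -0.051]
force: [0.6, 0.2, 0.1]
grip_width: 0.297
t 9.47 pos [494.6 195.  198.6] psi 8.5 j [  9.  20.  88.   0.  72. -90.] F [ 0.1 -1.4  0.6] g 0.305
row [ 1.37  4.88 13.99] [-0.001  0.006 -0.001] len mm 149 deg 0.3
L (1,) [515.273 -60.342   3.296] 14.1
L (0, 1) [510.109 -57.567   3.296] 35.7
L (0,) [509.433 -57.075   3.297] 27.8
rimL [ 504.1 -123.3   72. ] rimR [484.5   3.2  72. ] front [599.  -43.7  36. ] yaw deg 188.8
```

View pics/m_6.png

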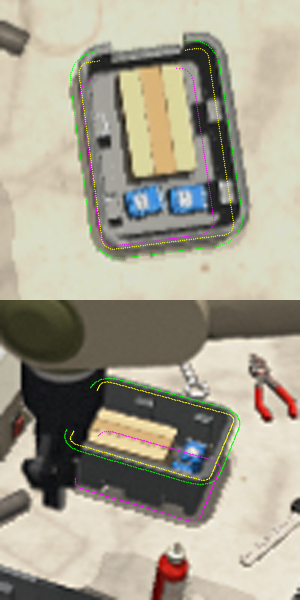

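View pics/top6.png

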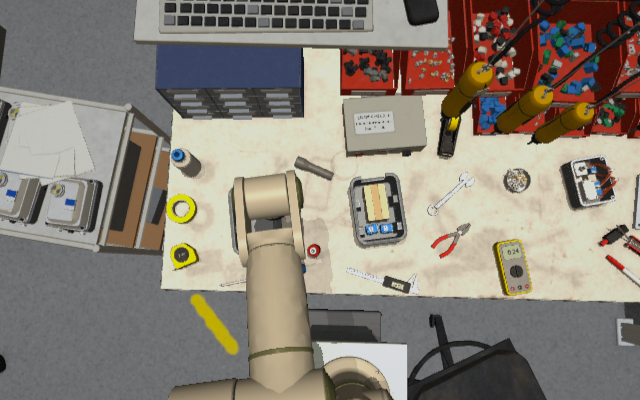

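```bash
python3 -m inch '[0.4,1,4,0,0,0, 0.8,2,8,0,0.005,0, 1.2,3,11.5,0,0.005,0, 1.35,4.3,14,0,0.005,0, 1.35,4.9,14,0,0.005,0, 1.35,4.9,14,0,0.005,0]'; python3 - <<'E'
from go import *
for n in("scene","top"): cv2.imwrite(f"pics/{n}7.png",ctrl.capture(n)[:,:,::-1])
goal(487.8,335.4,100,8.2)
cs=("top","scene");ims=[cv2.imread(f"pics/{c}7.png")[:,:,::-1].copy() for c in cs];cals=[ctrl.get_calibration(c) for c in cs]
for k in((0,),(1,),(0,1)):
  gs=[cv2.GaussianBlur(np.clip(ims[i].mean(2),125,190).astype(np.float32),(0,0),.6) for i in k];cc=[cals[i] for i in k]
  best=max((escore((x,y,np.radians(a)),gs,cc),x,y,a) for x in np.arange(505,530,1.) for y in np.arange(-78,-52,1.) for a in np.arange(185,194,.75))
  print(k,best)
  if k==(0,): b0=best
p=(b0[1],b0[2],np.radians(b0[3]));report(p)
cv2.imwrite("pics/a7.png",np.hstack([overlay(ims[i],cals[i],p,None,S=4) for i in(0,1)]))
E
```

```text
time_s: 9.97
eef_pos: [488.6, 330.9, 148.2]
ee_rot: [-0.705, 0.706, 0.048, -0.05]
force: [-0.0, 0.3, 0.2]
grip_width: 0.301
t 10.07 pos [489.8 329.8 150.3] psi 7.9 j [ 23.  30.  80.  -0.  70. -75.] F [ 0.2  0.1 -0. ] g 0.303
row [-0.12  5.03  0.58] [ 0.    -0.006 -0.   ] len mm 51 deg 0.3
(0,) (np.float32(27.770967), np.float64(510.0), np.float64(-57.0), np.float64(188.75))
(1,) (np.float32(3.9201078), np.float64(505.0), np.float64(-58.0), np.float64(193.25))
(0, 1) (np.float32(29.241428), np.float64(510.0), np.float64(-57.0), np.float64(188.75))
rimL [ 503.9 -122.7   72. ] rimR [484.5   3.8  72. ] front [599.  -43.3  36. ] yaw deg 188.8
```

View pics/a7.png

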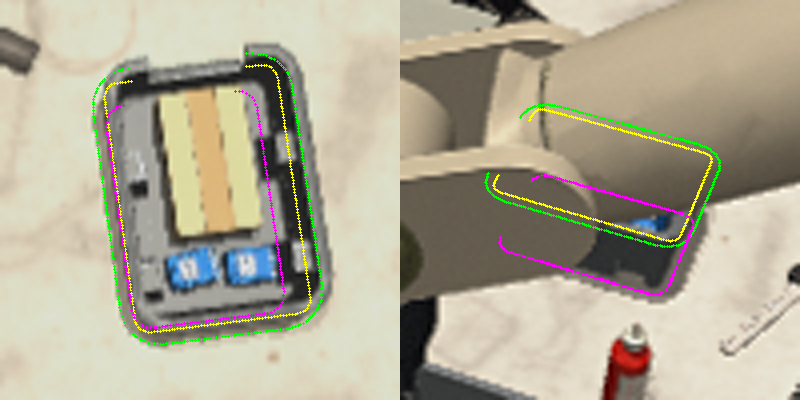

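View pics/scene7.png

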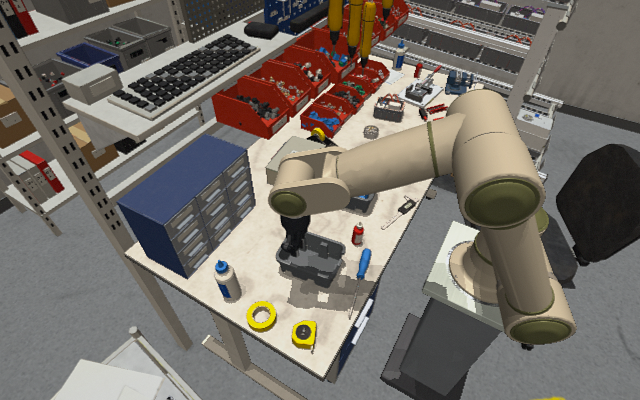

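```bash
python3 - <<'E'
from go import *
im=cv2.imread("pics/top7.png")[:,:,::-1].copy();cal=ctrl.get_calibration("top")
for lo,hi in((105,135),(110,150),(120,160)):
  g=cv2.GaussianBlur(np.clip(im.mean(2),lo,hi).astype(np.float32),(0,0),.6)
  best=sorted([(float(escore((x,y,np.radians(a)),[g],[cal])),x,y,a) for x in np.arange(505,530,1.) for y in np.arange(-78,-52,1.) for a in np.arange(185,194,.75)])[-3:]
  print(lo,best, escore((517,-65,np.radians(189.2)),[g],[cal]))
cv2.imwrite("pics/a8.png",np.hstack([overlay(im,cal,(517,-65,np.radians(189.2)),None,S=4),overlay(im,cal,best[-1][1:3]+(np.radians(best[-1][3]),),None,S=4)]))
E
```

```text
105 [(12.332474708557129, np.float64(511.0), np.float64(-57.0), np.float64(188.75)), (12.347597122192383, np.float64(512.0), np.float64(-57.0), np.float64(189.5)), (12.48923397064209, np.float64(512.0), np.float64(-57.0), np.float64(188.75))] 2.9034972
110 [(16.689123153686523, np.float64(511.0), np.float64(-57.0), np.float64(189.5)), (16.788747787475586, np.float64(511.0), np.float64(-57.0), np.float64(188.0)), (16.94640350341797, np.float64(511.0), np.float64(-57.0), np.float64(188.75))] 8.081535
120 [(16.807584762573242, np.float64(510.0), np.float64(-57.0), np.float64(189.5)), (16.929473876953125, np.float64(510.0), np.float64(-57.0), np.float64(188.75)), (16.962905883789062, np.float64(511.0), np.float64(-57.0), np.float64(188.75))] 12.088863
```

View pics/a8.png

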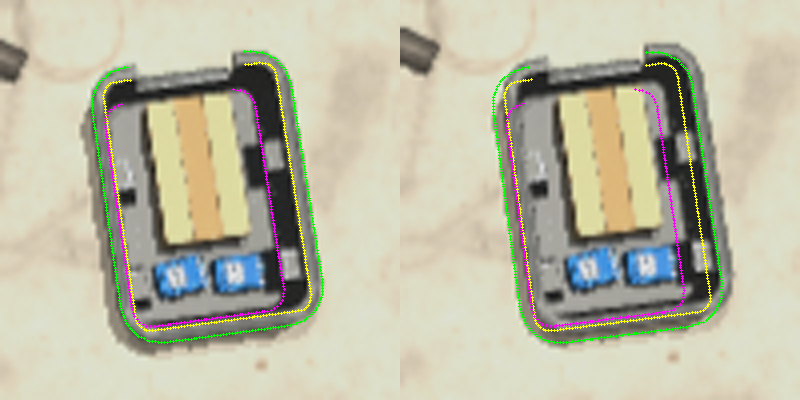

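```bash
python3 -m inch '[-0.05,2,0.3,0,0,0, -0.1,4,0.5,0,0,0, -0.1,5,0.5,0,0,0, -0.1,5,0.5,0,0,0, -0.1,5,0.5,0,0,0]'; python3 go.py 487.8 335.4 65 8.2; python3 - <<'E'
from go import *
im=ctrl.capture("scene");cv2.imwrite("pics/a9.png",cv2.resize(im[200:300,250:370,::-1],None,fx=6,fy=6,interpolation=cv2.INTER_CUBIC))
im2=ctrl.capture("top")
goal(487.8,335.4,65,8.2)
E
```

```text
time_s: 10.48
eef_pos: [488.4, 335.0, 100.8]
ee_rot: [0.705, -0.705, -0.049, 0.048]
force: [-0.6, -0.3, 0.8]
grip_width: 0.303
t 10.48 pos [488.4 335.  100.8] psi 7.9 j [ 23.  33.  83.  -0.  64. -75.] F [-0.6 -0.3  0.8] g 0.303
row [-0.05  3.58  0.04] [-0.    -0.006  0.   ] len mm 36 deg 0.3
t 10.58 pos [488.6 335.5 101.6] psi 7.9 j [ 23.  33.  83.  -0.  64. -75.] F [ 0.2 -0.1  0.2] g 0.296
row [-0.09  3.66 -0.  ] [-0.001 -0.006  0.002] len mm 37 deg 0.3
```

View pics/a9.png

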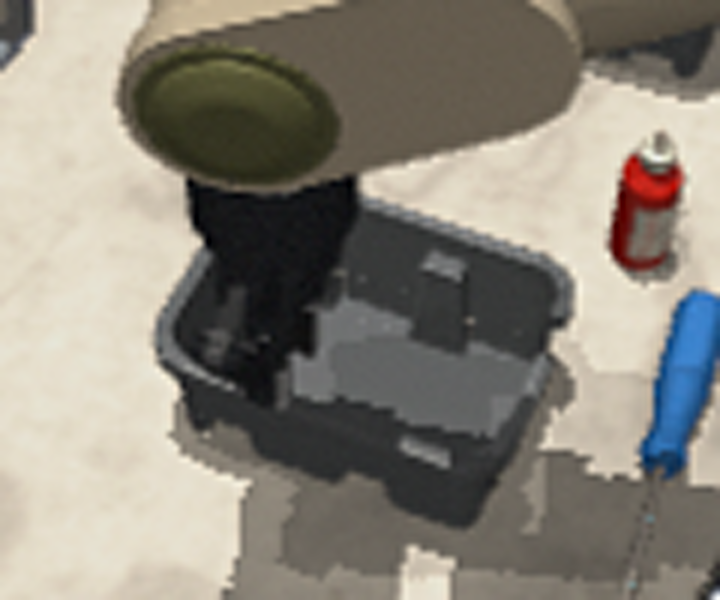

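```bash
python3 - <<'E'
from go import *
cal=ctrl.get_calibration("scene")
f=lambda P:((proj(P,cal)+.5-[250,200])*6).round(0)
p=(481,269.5,.143)
print(f([[488.4,335,101],[488.4,335,65]]), f(tf(p,[[54,52,63],[-22,52,63],[16,64.5,78],[54,-52,63],[-22,-52,63]])))
E
```

```text
[[284. 367.]
 [286. 409.]] [[228. 368.]
 [368. 419.]
 [286. 396.]
 [314. 217.]
 [447. 262.]]
```

```bash
python3 - <<'E'
from go import *
cal=ctrl.get_calibration("scene")
x,y,a=481,269.5,.143
for uv in((425,450),(400,438),(450,462),(215,340),(442,262)):
  for z in(63,78):
    P=back((np.array(uv)/6+[250,200]-.5),z,cal)-[x,y,0];print(uv,z,np.round([np.cos(a)*P[0]+np.sin(a)*P[1],-np.sin(a)*P[0]+np.cos(a)*P[1]],0))
E
```

```text
(425, 450) 63 [-54.  57.]
(425, 450) 78 [-58.  66.]
(400, 438) 63 [-41.  56.]
(400, 438) 78 [-44.  65.]
(450, 462) 63 [-68.  59.]
(450, 462) 78 [-71.  68.]
(215, 340) 63 [68. 39.]
(215, 340) 78 [62. 48.]
(442, 262) 63 [-20. -51.]
(442, 262) 78 [-24. -40.]
```

```bash
python3 -m inch '[-0.05,1.2,0,0,-0.005,0, -0.07,2.4,0,0,-0.006,0, -0.07,3.6,0,0,-0.006,0, -0.07,3.7,0,0,-0.006,0, -0.07,3.7,0,0,-0.006,0]'; python3 -m inch '[0,0,0,0,0,0,0,0,0,0,0,0,0,0,0,0,0,0,0,0,0,0,0,0]' 0.6 30;  python3 -m inch '[0,0,0,0,0,0,0,0,0,0,0,0,0,0,0,0,0,0,0,0,0,0,0,0]' 1 30;python3 -m inch '[0,0,0,0,0,0,0,0,0,0,0,0,0,0,0,0,0,0]' 1 60; python3 go.py 487.8 335.4 190 9.2
```

```text
time_s: 11.0
eef_pos: [486.8, 335.5, 62.4]
ee_rot: [-0.705, 0.705, 0.05, -0.051]
force: [-0.2, 0.4, -0.0]
grip_width: 0.3
time_s: 11.33
eef_pos: [487.3, 335.7, 63.5]
ee_rot: [0.705, -0.705, -0.051, 0.051]
force: [0.1, -0.4, -0.7]
grip_width: 0.201
time_s: 11.67
eef_pos: [487.3, 335.5, 63.6]
ee_rot: [-0.705, 0.705, 0.051, -0.051]
force: [-1.4, -2.6, 6.1]
grip_width: 0.106
time_s: 11.92
eef_pos: [487.3, 335.6, 63.7]
ee_rot: [-0.705, 0.705, 0.051, -0.051]
force: [-0.9, -1.1, 6.1]
grip_width: 0.096
t 11.92 pos [487.3 335.6  63.7] psi 8.3 j [ 23.  36.  85.  -0.  59. -75.] F [-0.9 -1.1  6.1] g 0.096
row [  0.05 -12.63  -0.03] [ 0.    -0.016  0.001] len mm 126 deg 0.9
```

Gripped. I'll lift slowly and check for tilt.

```bash
python3 -m inch '[0,-0.3,0,0,0,0, 0,-0.8,0,0,0,0, 0,-1.5,0,0,0,0, 0,-3,0,0,0,0, 0,-4.5,0,0,0,0, 0,-6,0,0,0,0, 0,-7.5,0,0,0,0, 0,-9,0,0,0,0]';python3 -m inch '[0,-2,0,0,0,0, 0,-4,0,0,0,0, 0,-5,0,0,0,0, 0,-5,0,0,0,0]'; python3 - <<'E'
from go import *
im=ctrl.capture("scene");cv2.imwrite("pics/scene10.png",im[:,:,::-1]);cv2.imwrite("pics/a10.png",cv2.resize(im[140:300,220:400,::-1],None,fx=4,fy=3.7,interpolation=cv2.INTER_CUBIC))
im=ctrl.capture("top");cv2.imwrite("pics/top10.png",im[:,:,::-1])
goal(487.8,335.4,190,9.2)
print(ctrl.sense()["wrist_torque"])
E
```

```text
time_s: 12.58
eef_pos: [486.9, 335.7, 154.1]
ee_rot: [0.705, -0.705, -0.051, 0.051]
force: [0.1, 0.3, -3.2]
grip_width: 0.093
time_s: 12.92
eef_pos: [487.7, 336.1, 205.5]
ee_rot: [0.706, -0.705, -0.052, 0.05]
force: [1.3, 0.7, -2.3]
grip_width: 0.094
t 13.02 pos [486.8 335.6 202.3] psi 8.3 j [ 23.  28.  76.   0.  76. -75.] F [-0.3 -0.4 -2.7] g 0.092
row [ 0.1   1.23 -0.03] [ 0.    -0.016 -0.001] len mm 12 deg 0.9
[ 0.19225735  0.04460562 -0.00964228]
```

View pics/a10.png

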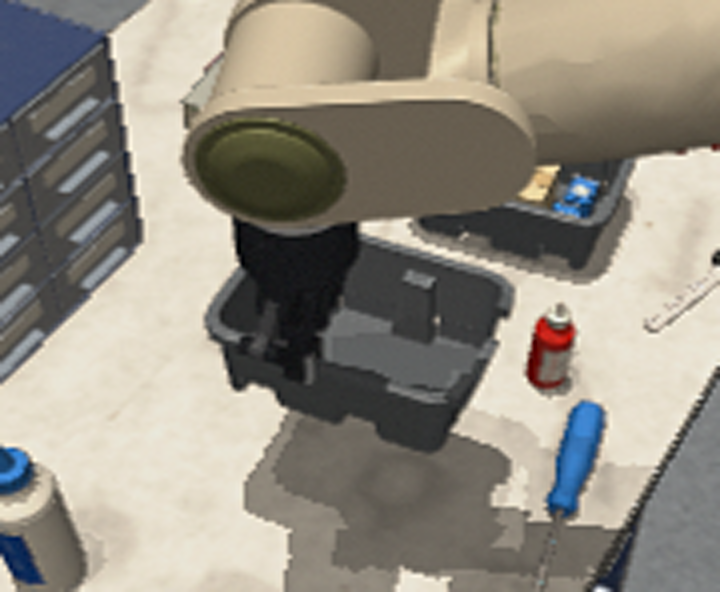

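```bash
python3 - <<'E'
from go import *
cs=("top","scene");ims=[cv2.imread(f"pics/{c}10.png")[:,:,::-1].copy() for c in cs];cals=[ctrl.get_calibration(c) for c in cs]
vs=[overlay(ims[i],cals[i],(480.5,269.7,.143),None,z0=139.5,S=4,half=50) for i in(0,1)]
# tilt hypotheses: 5 deg roll about tote x, pivot at rim
def tp(P,roll):
    L=P.copy();r=np.radians(roll);d=L-[0,64.5,72];L[:,1]=64.5+d[:,1]*np.cos(r)-d[:,2]*np.sin(r);L[:,2]=72+d[:,1]*np.sin(r)+d[:,2]*np.cos(r);return L
for i in(0,1):
    c=np.round(proj(tf((480.5,269.7,.143),[[0,0,39]],139.5),cals[i])[0]).astype(int)-50
    for u in proj(tf((480.5,269.7,.143),tp(OUT,5),139.5),cals[i]): cv2.circle(vs[i],tuple(np.round((u+.5-c)*4-.5).astype(int)),0,(0,0,255),-1)
cv2.imwrite("pics/a11.png",np.hstack(vs))
E
```

```text
(no output)
```

View pics/a11.png

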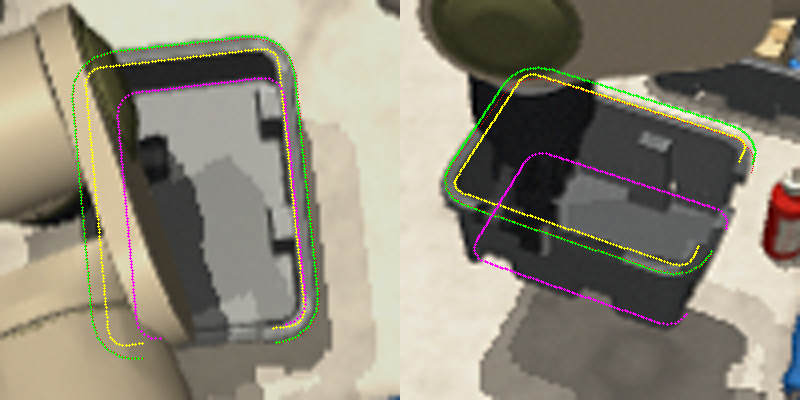

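```bash
cat > tilt.py <<'E'
from go import *
def tp(P,roll,pitch):
    # pivot at grip (16,64.5,72); roll>0: -y side droops; pitch>0: front (-x) droops
    from scipy.spatial.transform import Rotation as R
    g=np.array([16,64.5,72.]);return g+(P-g)@R.from_euler("xyz",[roll,-pitch,0],degrees=True).as_matrix().T
def draw(tag,p,z0,tilts,out,S=4,half=50,cams=("scene",)):
    vs=[]
    for cam in cams:
      im=cv2.imread(f"pics/{cam}{tag}.png");cal=ctrl.get_calibration(cam)
      c=np.round(proj(tf(p,[[0,0,39]],z0),cal)[0]).astype(int)-half
      for r,q in tilts:
        v=cv2.resize(im[c[1]:c[1]+2*half,c[0]:c[0]+2*half],None,fx=S,fy=S,interpolation=cv2.INTER_CUBIC)
        for E,col in((OUT,(0,255,0)),(dense(162,110,14,0),(255,0,255))):
            for u in proj(tf(p,tp(E,r,q),z0),cal): cv2.circle(v,tuple(np.round((u+.5-c)*S-.5).astype(int)),1,col,-1)
        vs.append(v)
    cv2.imwrite(out,np.hstack(vs))
E
python3 -c "
from tilt import *
draw('10',(480.5,269.7,.143),138.6,[(0,0),(4,0)],'pics/a12.png')
draw('10',(480.5,269.7,.143),138.6,[(2,1.5),(4,2)],'pics/a13.png')
v=np.vstack([cv2.imread('pics/a12.png'),cv2.imread('pics/a13.png')]);cv2.imwrite('pics/a14.png',cv2.resize(v,(600,600),interpolation=cv2.INTER_AREA))"
```

```text
(no output)
```

View pics/a14.png

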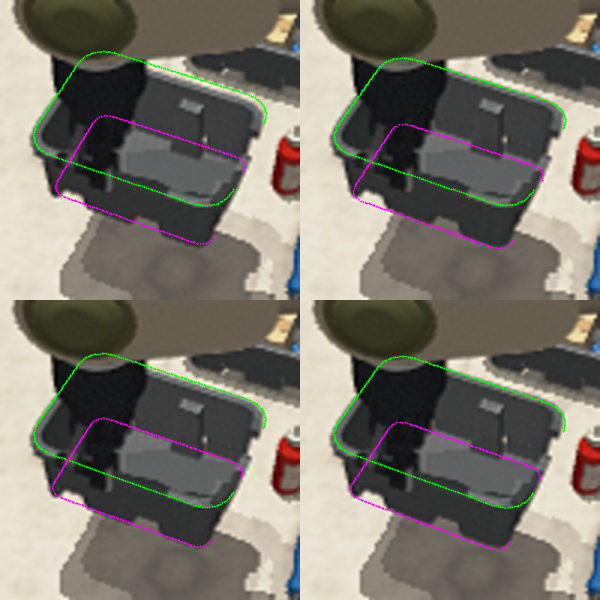

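```bash
python3 -m inch '[0,0,0,-0.03,0,0, 0,0,-0.5,-0.06,-0.01,0, -0.1,0,-1.5,-0.075,-0.016,0, -0.15,0,-3.5,-0.075,-0.016,0, -0.25,0,-6,-0.075,-0.016,0, -0.35,0,-9,-0.075,-0.016,0, -0.45,0,-12,-0.075,-0.016,0, -0.55,0,-15,-0.075,-0.016,0]'; python3 -m inch '[-0.1,0.2,-3,0,0,0, -0.2,0.4,-6,0,0,0, -0.3,0.6,-9,0,0,0, -0.4,0.8,-11.5,0,0,0, -0.5,1,-13.5,0,0,0, -0.5,1,-14.5,0,0,0, -0.5,1,-14.5,0,0,0, -0.5,1,-14.5,0,0,0]'; python3 - <<'E'
from go import *
im=ctrl.capture("scene");cv2.imwrite("pics/scene15.png",im[:,:,::-1])
im=ctrl.capture("top");cv2.imwrite("pics/top15.png",im[:,:,::-1])
goal(522.9,0.8,190,9.2)
print(cur()[1].round(3))
E
```

```text
time_s: 13.68
eef_pos: [502.5, 184.6, 201.9]
ee_rot: [-0.678, 0.731, 0.058, -0.055]
force: [1.6, -0.8, -1.7]
grip_width: 0.086
time_s: 14.35
eef_pos: [521.1, 42.4, 203.5]
ee_rot: [-0.678, 0.731, 0.058, -0.055]
force: [0.2, 0.5, -3.3]
grip_width: 0.09
t 14.45 pos [521.2  43.2 203.7] psi 9.2 j [  -6.   19.   89.   -4.   71. -104.] F [-0.4  0.1 -2.8] g 0.096
row [-0.51  1.68 -4.1 ] [ 0.074  0.001 -0.001] len mm 45 deg 4.3
[[ 0.987  0.011 -0.16 ]
 [ 0.161 -0.074  0.984]
 [-0.001 -0.997 -0.074]]
```

View pics/scene15.png

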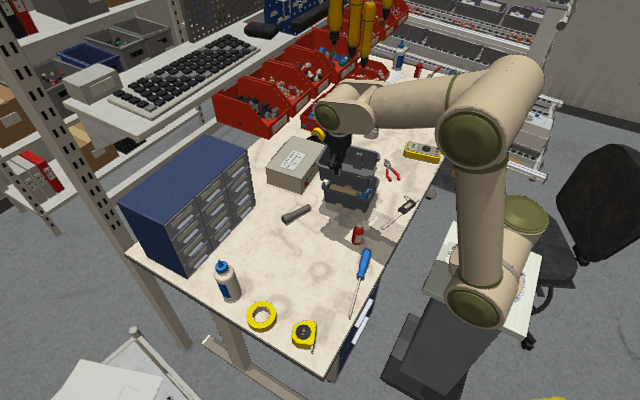

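View pics/top15.png

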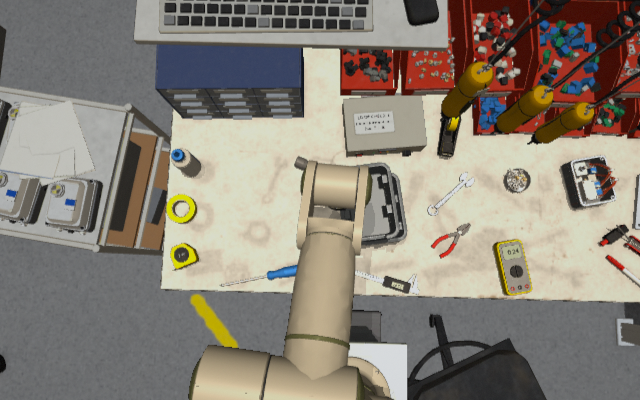

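```bash
python3 -m inch '[-0.2,0.4,-1,0,0,0, -0.3,0.9,-2.2,0,0,0, -0.4,1.3,-3.2,0,0,0, -0.5,1.7,-4.1,0,0,0, -0.5,1.7,-4.1,0,0,0, -0.5,1.7,-4.1,0,0,0]'; python3 - <<'E'
from go import *
im=ctrl.capture("scene");cv2.imwrite("pics/scene16.png",im[:,:,::-1])
im=ctrl.capture("top");cv2.imwrite("pics/top16.png",im[:,:,::-1])
goal(522.9,0.8,150,9.2)
from tilt import draw
s=ctrl.sense();P=s["eef_pos"];a=np.radians(9.2)
C=(P[0]-(np.cos(a)*15.7-np.sin(a)*64.3),P[1]-(np.sin(a)*15.7+np.cos(a)*64.3),a);print(C)
draw('16',C,P[2]-63.7,[(0,0)],'pics/a16.png',cams=("top","scene"),half=45)
E
```

```text
time_s: 14.95
eef_pos: [523.2, -0.9, 189.8]
ee_rot: [-0.678, 0.731, 0.058, -0.054]
force: [-0.6, 0.6, -1.8]
grip_width: 0.094
t 15.05 pos [ 5.233e+02 -2.000e-01  1.902e+02] psi 9.2 j [ -11.   19.   90.   -4.   69. -109.] F [ 0.2 -0.5 -2.2] g 0.094
row [-0.02  4.    0.41] [ 0.075 -0.    -0.   ] len mm 40 deg 4.3
(np.float64(518.0484857711585), np.float64(-66.21215328094704), np.float64(0.16057029118347832))
```

View pics/a16.png

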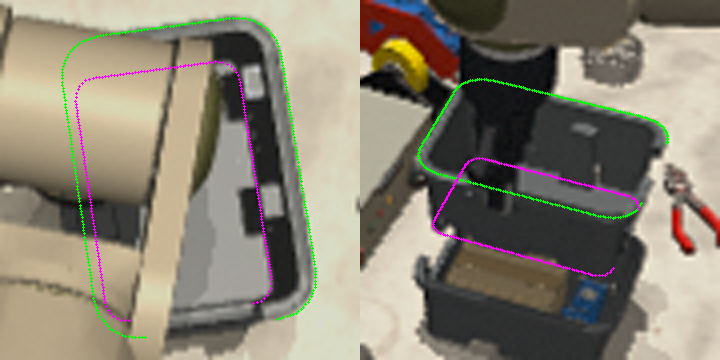

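```bash
python3 -m inch '[0,0.8,0.1,0,0,0, 0,1.8,0.2,0,0,0, 0,2.8,0.3,0,0,0, 0,3.7,0.35,0,0,0, 0,4,0.38,0,0,0, 0,4,0.38,0,0,0, 0,4,0.38,0,0,0]'; python3 - <<'E'
from go import *
im=ctrl.capture("scene");cv2.imwrite("pics/scene17.png",im[:,:,::-1])
cv2.imwrite("pics/a17.png",cv2.resize(im[130:230,290:410,::-1],None,fx=6,fy=6,interpolation=cv2.INTER_CUBIC))
goal(522.9,0.8,140,9.2)
E
```

```text
time_s: 15.63
eef_pos: [523.2, 0.5, 149.9]
ee_rot: [-0.678, 0.731, 0.058, -0.055]
force: [-0.2, 0.1, -2.1]
grip_width: 0.09
t 15.68 pos [5.233e+02 4.000e-01 1.502e+02] psi 9.2 j [ -11.   22.   93.   -5.   64. -108.] F [-0.8  0.5 -2.4] g 0.092
row [-0.03  1.01  0.12] [ 0.075 -0.    -0.   ] len mm 10 deg 4.3
```

View pics/a17.png

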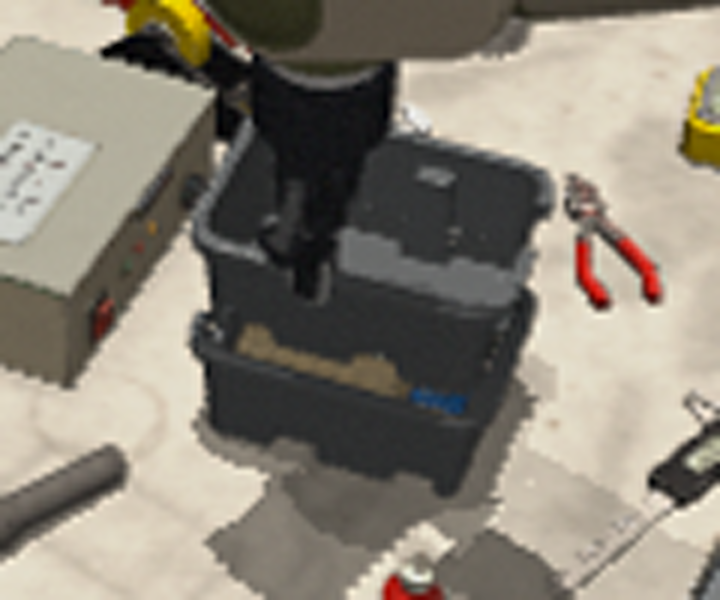

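```bash
python3 -m inch '[0,0.3,0.02,0,0,0, 0,0.6,0.04,0,0,0, 0,0.8,0.06,0,0,0, 0,0.8,0.06,0,0,0]'; python3 -m inch '[0,0.2,0.02,0,0,0, 0,0.4,0.03,0,0,0, 0,0.5,0.04,0,0,0, 0,0.5,0.04,0,0,0]';python3 go.py 522.9 0.8 130 9.2
```

```text
time_s: 16.02
eef_pos: [522.8, 0.5, 141.4]
ee_rot: [-0.678, 0.731, 0.058, -0.055]
force: [0.1, 0.3, -2.2]
grip_width: 0.091
time_s: 16.35
eef_pos: [522.9, 0.5, 136.6]
ee_rot: [-0.678, 0.731, 0.058, -0.055]
force: [-0.5, 0.0, -2.0]
grip_width: 0.094
t 16.35 pos [5.229e+02 5.000e-01 1.366e+02] psi 9.2 j [ -11.   23.   94.   -5.   62. -108.] F [-0.5  0.  -2. ] g 0.094
row [0.   0.65 0.08] [ 0.075 -0.    -0.001] len mm 7 deg 4.3
```

```bash
python3 -m inch '[0,0.15,0.01,0,0,0, 0,0.3,0.03,0,0,0, 0,0.5,0.04,0,0,0, 0,0.5,0.04,0,0,0]'; python3 -m inch '[0,0.1,0.01,0,0,0, 0,0.2,0.02,0,0,0, 0,0.3,0.03,0,0,0, 0,0.3,0.03,0,0,0]';python3 go.py 522.9 0.8 126.7 9.2
```

```text
time_s: 16.68
eef_pos: [522.8, 0.5, 131.4]
ee_rot: [-0.678, 0.731, 0.058, -0.055]
force: [0.1, 0.1, -1.9]
grip_width: 0.091
time_s: 17.02
eef_pos: [522.9, 0.6, 128.6]
ee_rot: [-0.678, 0.731, 0.058, -0.055]
force: [0.0, -0.4, -2.8]
grip_width: 0.091
t 17.02 pos [522.9   0.6 128.6] psi 9.2 j [ -11.   23.   95.   -5.   61. -108.] F [ 0.  -0.4 -2.8] g 0.091
row [-0.    0.19  0.03] [ 0.075 -0.    -0.001] len mm 2 deg 4.3
```

```bash
python3 -m inch '[0,0.1,0.01,0,0,0, 0,0.15,0.01,0,0,0, 0,0.15,0.01,0,0,0]'; python3 -m inch '[0,0.1,0.01,0,0,0, 0,0.1,0.01,0,0,0, 0,0.1,0.01,0,0,0]';python3 -c "
from rig import ctrl
s=ctrl.sense();print(s['wrist_torque'].round(2))"
```

```text
time_s: 17.27
eef_pos: [523.0, 0.6, 127.2]
ee_rot: [-0.678, 0.731, 0.058, -0.055]
force: [0.0, 0.6, -2.5]
grip_width: 0.092
time_s: 17.52
eef_pos: [523.0, 0.6, 126.3]
ee_rot: [-0.678, 0.731, 0.058, -0.055]
force: [0.9, -0.0, -2.3]
grip_width: 0.09
[ 0.25  0.03 -0.01]
```

```bash
for i in 1 2; do python3 -m inch '[0,0.05,0,0,0,0, 0,0.1,0.01,0,0,0, 0,0.1,0.01,0,0,0]'; done; python3 - <<'E'
from go import *
im=ctrl.capture("scene");cv2.imwrite("pics/a18.png",cv2.resize(im[130:230,290:410,::-1],None,fx=6,fy=6,interpolation=cv2.INTER_CUBIC))
print(ctrl.sense()['wrist_torque'].round(2),ctrl.sense()['force'].round(1))
E
```

```text
time_s: 17.77
eef_pos: [523.2, 0.6, 125.9]
ee_rot: [-0.678, 0.731, 0.059, -0.054]
force: [-0.7, 0.2, 4.3]
grip_width: 0.095
time_s: 18.02
eef_pos: [523.5, 0.7, 125.8]
ee_rot: [-0.678, 0.731, 0.059, -0.054]
force: [-3.8, 1.6, 12.5]
grip_width: 0.093
[ 0.35  0.77 -0.11] [-4.3  1.8 11.1]
```

View pics/a18.png

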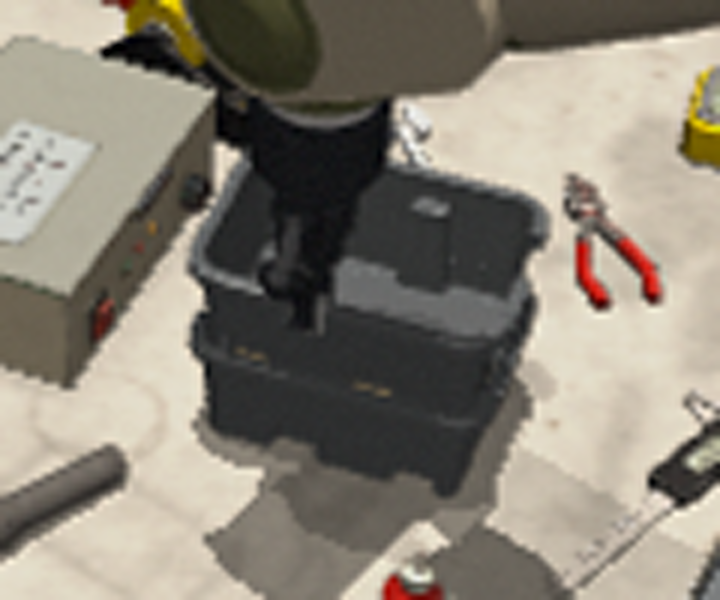

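```bash
python3 -m inch '[0,-0.05,0,0,0,0, 0,-0.1,0,0,0,0, 0,-0.1,0,0,0,0]' 1 40; python3 -m inch '[0,0,0,0,0,0, 0,0,0,0,0,0]' 1 20;  python3 -m inch '[0,0,0,0,0,0, 0,0,0,0,0,0, 0,0,0,0,0,0, 0,0,0,0,0,0]' 0.7; python3 -m inch '[0,0,0,0,0,0, 0,0,0,0,0,0, 0,0,0,0,0,0]' 0.5; python3 -c "
from rig import ctrl
s=ctrl.sense();print(s['wrist_torque'].round(2),s['force'])"
```

```text
time_s: 18.32
eef_pos: [523.2, 0.7, 125.8]
ee_rot: [-0.678, 0.731, 0.059, -0.054]
force: [-1.5, 1.0, 5.9]
grip_width: 0.094
time_s: 18.48
eef_pos: [523.3, 0.7, 125.8]
ee_rot: [-0.678, 0.731, 0.059, -0.054]
force: [-1.4, 0.7, 6.5]
grip_width: 0.095
time_s: 18.82
eef_pos: [523.2, 0.5, 125.3]
ee_rot: [-0.678, 0.731, 0.059, -0.054]
force: [0.8, -1.6, 1.0]
grip_width: 0.145
time_s: 19.07
eef_pos: [522.8, 0.9, 125.0]
ee_rot: [-0.678, 0.731, 0.058, -0.055]
force: [0.5, -1.0, 0.5]
grip_width: 0.251
[0.04 0.05 0.  ] [ 0.46911421 -1.01457436  0.51508843]
```

```bash
python3 -m inch '[0,0,0,0,0,0, 0,0,0,0,0,0, 0,-0.5,0,0,0,0, 0,-1.5,0,0,0,0, 0,-3,0,0,0,0, 0,-6,0,0,0,0, 0,-9,0,0,0,0, 0,-12,0,0,0,0]' 0.35; python3 -m inch '[-3,0,2,0.07,0,0, -6,0,4,0.075,0,0, -9,0,7,0.075,0,0, -11,0,11,0.075,0,0, -12,0,15,0.075,0,0, -12,0,19,0.075,0,0, -12,0,23,0.075,0,0, -12,0,26,0.075,0,0]'; python3 - <<'E'
from go import *
for n in("scene","top"): cv2.imwrite(f"pics/{n}20.png",ctrl.capture(n)[:,:,::-1])
goal(400,250,250,9.2)
cal=ctrl.get_calibration("top");v=[]
for p,z in(((518,-65.5,np.radians(9.2)),63),):
  for c in("top","scene"):
    v.append(overlay(cv2.imread(f"pics/{c}20.png")[:,:,::-1].copy(),ctrl.get_calibration(c),p,None,z0=z,S=4,half=50))
  v2=cv2.imread("pics/top20.png")
cv2.imwrite("pics/a20.png",np.hstack(v))
E
```

```text
time_s: 19.73
eef_pos: [521.4, 9.8, 247.4]
ee_rot: [-0.678, 0.731, 0.059, -0.054]
force: [-0.2, -0.6, 0.2]
grip_width: 0.323
time_s: 20.4
eef_pos: [360.6, 249.1, 226.6]
ee_rot: [0.705, -0.704, -0.057, 0.057]
force: [1.4, 0.0, -0.4]
grip_width: 0.325
t 20.5 pos [360.5 249.6 226.2] psi 9.5 j [ 19.   7. 100.   0.  73. -80.] F [ 0.4 -0.5 -0.1] g 0.325
row [ 3.9  -2.38 -0.6 ] [-0.001  0.005 -0.   ] len mm 46 deg 0.3
```

View pics/a20.png

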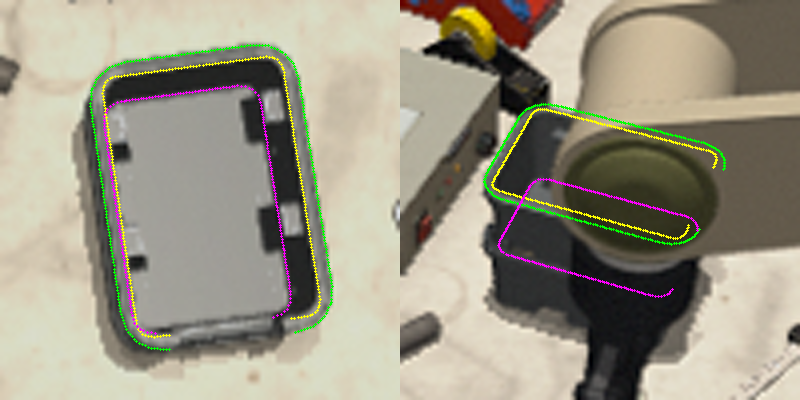

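View pics/scene20.png

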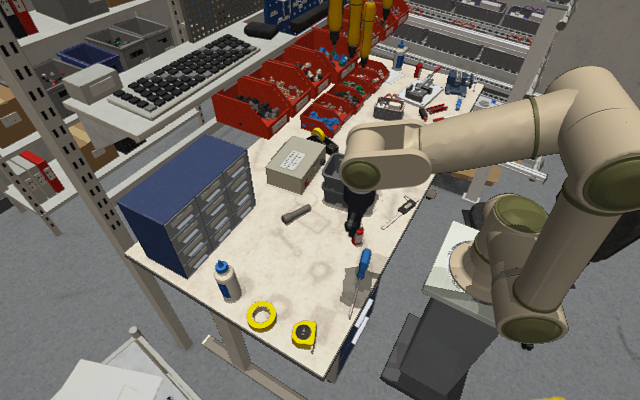

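```bash
python3 -m inch '[1,-1,3,0,0,0, 2,-2,6,0,0,0, 3,-3,9,0,0,0, 4,-3,12,0,0,0, 5,-3,15,0,0,0, 6,-3,17,0,0,0, 6,-3,17,0,0,0]' -1; python3 - <<'E'
from go import *
for n in("scene","top"): cv2.imwrite(f"pics/{n}21.png",ctrl.capture(n)[:,:,::-1])
c="scene";im=cv2.imread(f"pics/{c}21.png");cal=ctrl.get_calibration(c)
a=cv2.resize(im[140:220,300:400],None,fx=4,fy=4,interpolation=cv2.INTER_CUBIC);b=a.copy()
for p,z in(((518,-65.5,np.radians(9.2)),63),((518,-65.5,np.radians(189.2)),0)):
  for u in proj(tf(p,OUT,z),cal): cv2.circle(b,tuple(np.round((u+.5-[300,140])*4-.5).astype(int)),1,(0,255,0),-1)
cv2.imwrite("pics/a21.png",np.hstack([a,b]))
E
```

```text
time_s: 21.08
eef_pos: [394.5, 426.0, 255.5]
ee_rot: [0.705, -0.705, -0.057, 0.057]
force: [-0.3, -1.2, -0.6]
grip_width: 1.001
```

View pics/a21.png

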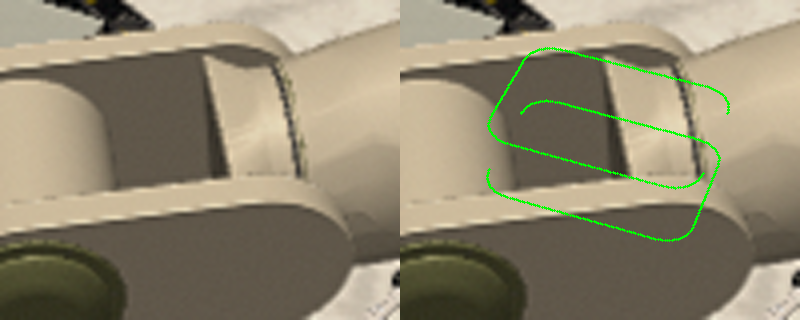

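View pics/top21.png

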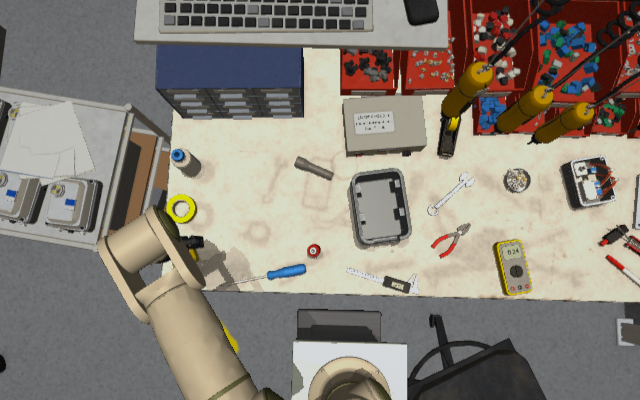

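```bash
python3 -m inch '[-3,-1,-1,0,0,0, -6,-2,-2,0,0,0, -9,-3,-3,0,0,0, -12,-4,-4,0,0,0, -15,-5,-5,0,0,0, -18,-5,-6,0,0,0, -20,-5,-7,0,0,0, -20,-5,-7,0,0,0]'; python3 - <<'E'
from go import *
for n in("scene","top"): cv2.imwrite(f"pics/{n}22.png",ctrl.capture(n)[:,:,::-1])
c="scene";im=cv2.imread(f"pics/{c}22.png");cal=ctrl.get_calibration(c)
a=cv2.resize(im[140:220,300:400],None,fx=4,fy=4,interpolation=cv2.INTER_CUBIC);b=a.copy()
for p,z in(((518,-65.5,np.radians(9.2)),63),((518,-65.5,np.radians(189.2)),0)):
  for u in proj(tf(p,OUT,z),cal): cv2.circle(b,tuple(np.round((u+.5-[300,140])*4-.5).astype(int)),1,(0,255,0),-1)
cv2.imwrite("pics/a22.png",np.hstack([a,b]))
E
```

```text
time_s: 21.85
eef_pos: [205.1, 320.4, 306.7]
ee_rot: [0.705, -0.704, -0.057, 0.056]
force: [1.0, -0.7, -0.2]
grip_width: 1.001
```

View pics/a22.png

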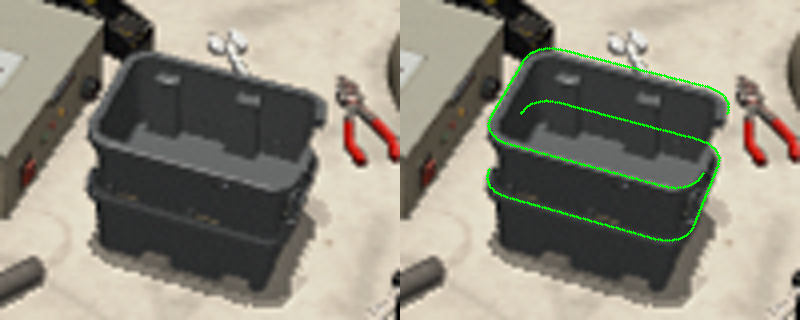

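```bash
python3 -c "
from rig import ctrl
print(ctrl.finish_job())"
```

```text
the job is handed in; nothing more can be done
None
```

The job is done and handed in at about 22 s of the 58 s allowed.

- **Turning the loaded tote:** I pinched its left rim and slid it round about 171° on the bench, pressing down lightly (5 to 8 N) the whole way. It moved about 15 mm toward the robot. Its front now points to world yaw 9°, so it faces away from you.
- **Stacking the empty tote:** I lifted it by its left rim. It drooped about 4° in the grip, so I tilted the wrist to level it before lowering. The base went into the mouth without touching, then rested on the ledges, with the force peaking at about 12 N. I let go and backed off. Its dipped front faces you, about 9° off straight.

**Last checks:**
- In the final pictures from both cameras, the outlines for a tote 63 mm up, level and interlocked, matched the upper rim and the lower tote. The far side was off by a couple of millimetres, and the scene camera already showed about that offset at the start.
- The top view showed the tools and bottles where they had been. The parts were in the tote in the pictures taken before stacking. After that only slivers of the carton show through the gap, so I could not see the parts again at the end.
- **Disagreement:** after the turn, the automatic pose fit locked onto the tote's shadow, about 10 mm off. I discarded it and used the arm's own position readings, which matched the picture by eye.

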